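Clamp a packed pair of speaker housings with the ratchet handle

TASK

Of the two loose hat-shaped speaker housings on the mat, take the one standing crown down with its wide flange on top and stand it, that way up, in the clamping fixture between the housing already there and the open white jaw pad, so that the two can pack together flange over flange. Then close the jaw with the tilted black T-handle only: it is a ratchet with a short swing that drives the jaw one way and freewheels the other, so find out which way grips and work it to and fro until the two housings are pushed tight against each other and the end stop, and the sprung pad is pressed back about half of its travel, never solid. Let go of everything, do not push the jaw or pad by hand, and leave the other loose housing, the screwdriver and the grey bin where they are.

Things in the scene. Friction and masses are not known exactly. Their poses are not given: they have to be found in the camera images.
- fixture: Aluminium base plate 130 x 380 x 16 mm lying on the bench. Origin: centre of its underside; x across (its robot-side edge is -x), y along its length. The housings stand in a row along y on its top (z = 16 mm), on the line x = +20 mm. A grey pedestal with the ratchet head stands near its -y end (x = 30, y = -115 mm, up to z about 100 mm, 80 mm across); the end stop is near its +y end. The jaw pad moves along +y to close.
- stop: Aluminium V end stop screwed on the fixture's plate, set at a different place along y each time. Origin: on the plate, where the axis of the first housing comes to lie when pushed home; its axes are parallel to the fixture's; it reaches from 22 to 54 mm in +y from there and 42 mm above the plate, with the short V wings 15 mm from the axis at either side.
- first_mid (a point): Aluminium hat-shaped housing already in the fixture, flange DOWN on the plate, within a few mm of the stop. Flange 62 mm diameter x 8 mm, crown 40 mm diameter x 34 mm, 42 mm in all, 0.16 kg. Point: on its axis, half-way up; z up.
- flange_up_mid (a point): The loose housing to be loaded: same size and metal, standing on the mat crown down with the 62 mm flange on top (flange from 34 to 42 mm above the mat, a black disc on its upper face). 0.16 kg. Point: on its axis, half-way up (21 mm above its foot, 17 mm below the middle of the flange); z up. Can be gripped across the flange. Beside the first housing, its flange lies over that one's flange and the two axes come within 51 mm when tight.
- flange_down_mid (a point): The other loose housing, same size, standing flange down on the mat; leave it alone. Point: on its axis, half-way up.
- pad_v (a point): White plastic jaw pad with a shallow 120 degree V (44 mm wide, 18 mm tall, from 44 to 62 mm above the bench) facing +y of the fixture, carried in front of the jaw carriage on a spring. Point: the root of the V, half-way up the pad; axes parallel to the fixture's. It touches a 62 mm flange when the flange's axis is 36 mm in +y from this point; it centres the flange on the row.
- pad (a joint): How far the sprung pad is pressed back on its carriage: 0 free, 0.013 m solid; 1.2 N at first and 1.2 N more per mm. About half of its travel is wanted.
- jaw (a joint): Position of the jaw carriage along the fixture's +y, 0 m fully open, growing as it closes; it stays where it is left.
- handle_grip (a point): Black T-handle on the ratchet head: bar 96 mm long, 14 mm thick, 24 mm tall along the turning axis, on a 13 mm stem. Point: the middle of the bar, on the turning axis. Its z is the turning axis, which leans 35 degrees from vertical toward the fixture's -x (toward the robot); its y runs along the bar, its x across the thickness. The ratchet lies 55 mm and more below this point along the axis.
- handle (a joint): Turn of the T-handle, positive clockwise seen from above along its axis; stops at -0.75 and +0.75 rad. In one sense of turn the ratchet takes the jaw along, 15 mm per rad, after up to 0.42 rad of lost motion (one tooth); in the other it slips freely and the jaw stays. Winding takes some 0.35 to 0.6 N m.
- driver_grip (a point): Bystander: black-handled screwdriver 190 mm long lying near the robot; point on its handle.
- screw_bin: Bystander: open grey plastic bin 130 x 85 x 45 mm beside the loose housings; origin: centre of its underside.

How it is judged:
On the way, in this order (a step that is already met when the one before it is completed fails the run):
1. the crown-down housing stands released in the fixture between the first housing and the jaw pad, which is still unpressed (x of flange_up_mid in the frame of fixture between -0.005 and 0.045 m and z of flange_up_mid in the frame of fixture between 0.034 and 0.041 m and angle between flange_up_mid's own z axis and vertical below 0.1 rad and horizontal distance between flange_up_mid and first_mid below 0.095 m and y of flange_up_mid in the frame of pad_v above 0.02 m and contact force between the fingers and flange_up below 0.2 N and value of joint pad below 0.0025 m), for 0.2 s.
2. the ratchet has closed the jaw: the pair is tight and the pad pressed back 3 to 10 mm (x of flange_up_mid in the frame of fixture between 0.01 and 0.03 m and z of flange_up_mid in the frame of fixture between 0.034 and 0.041 m and angle between flange_up_mid's own z axis and vertical below 0.1 rad and horizontal distance between flange_up_mid and first_mid below 0.054 m and value of joint pad between 0.003 and 0.01 m), for 0.2 s.
At the end, for the whole second after the job is handed in: The loaded housing stands flange up (within 0.1 rad) on the plate, within 10 mm of the row's line, its axis within 54 mm of the first housing's; the first stands flange down on the plate within 6 mm of its place at the stop; the pad is pressed back 3 to 10 mm; both housings at rest (all of step 2 and angle between first_mid's own z axis and vertical below 0.1 rad and z of first_mid in the frame of fixture between 0.034 and 0.041 m and horizontal distance between first_mid and stop below 0.006 m and linear speed of each of flange_up, first below 0.01 m/s); the robot touches nothing.
It fails at once if the jaw or pad is pushed by the robot instead of the ratchet (contact force between any of the fingers, the arm and jaw above 3 N).
It fails at once if the pad is driven solid (value of joint pad above 0.0125 m).
It fails at once if the other loose housing is moved more than 20 mm (distance of flange_down_mid from where it was at the start of the episode above 0.02 m).
It fails at once if the screwdriver is moved more than 30 mm (distance of driver_grip from where it was at the start of the episode above 0.03 m).
It fails at once if the bin is moved more than 30 mm (distance of screw_bin from where it was at the start of the episode above 0.03 m).
It also fails if it takes over 61 s, if anything falls off the work surface, if the arm or the gripper's body presses on something with over 40 N, if the wrist force passes 120 N, or if a joint passes its speed limit or range.

ROBOT

A 6-joint arm with a two-finger parallel gripper is mounted at the origin on the work surface. World frame = base frame: x ahead of the robot, y to its left, z up, the work surface at z = 0. Lengths are in m, angles in rad, forces in N, time in s.
With the tool pointing down it reaches from about 0.35 to 0.775 m from the base axis. Payload 5.5 kg.
Tool frame: the origin (TCP) lies midway between the tips of the shut fingers; the grasp point (between the pads) lies 19 mm behind it; z points along the fingers, y is the direction in which the jaws open and shut (so a half turn about z gives the same grasp; the last joint's range is limited). The gripper opens to 85 mm and grips with 20 to 120 N. Pads are 22 mm wide; open, the fingers measure 114 mm over their backs; the gripper's body (76 mm by 85 mm) begins 54 mm behind the grasp point. The pads swing forward as they close: fully open they stand 13 mm farther back than shut.
Start: joints at [1.107, 0.313, 0.046, 1.304, 0, 1.431], TCP at [0.183, 0.545, 0.231] pointing down, gripper open.
Joint ranges: [-2.76, 2.76], [-0.86, 1.69], [-1.03, 1.26], [-2.2, 2.34], [-1.47, 1.5], [-3.14, 3.14]. Speed limits (rad/s): [2.57, 2.57, 3.14, 3.14, 3.14, 3.14].

INTERFACE

Orientations are given as a rotation vector (axis times angle).
In Python, from bench import readout, cams, job gives the robot as it stands.
- The arm moves only by the shell command python3 -m crank 'ROWS' [FORCE]. ROWS is JSON, a list of rows, each a list of 7 numbers: the turn, a rotation vector about the tool's x, y, z each as a share of 90 degrees, from -1 to 1, then the shift along the tool's x, y, z each as a share of 0.8 m, from -1 to 1, then the gripper command: -1 is fully open, 1 is shut, values between are in proportion. In form: [[wx, wy, wz, tx, ty, tz, hand], ...]. A call has 1 to 8 rows; each row is the pose to reach, as a shift and turn from the pose commanded when the call began, along the tool's axes at that moment; what a row does not reach only later rows make up. A row lasts 1/10 s, in which the tool goes at most 50 mm and 8.59 degrees, less where a joint would pass 70% of its speed; a pose out of reach is approached as far as the arm can. A call with a number of a shift or a turn outside -1 to 1 is refused whole. A call with a gripper value outside its range is refused whole. The fingers move at their own pace and stop on an object; FORCE is the grip in N (left out, the last holds). Time passes only in rows, so rows that repeat a pose let the fingers close. It gives the time, the measured TCP pose, the force and the opening at its end, in the units of the state.
- readout.sense(): the state, without advancing time (a new reading comes with each control period).
- cams.camera(name): name is "scene" or "top"; returns a dict with "img" (480x640x3 uint8, red, green, blue), "range_z" (480x640 float32, m along the optical axis (not along the pixel's ray), 0 where there is no reading), "vfov" (degrees; the focal length in pixels is half the picture's height over the tangent of half this angle, whatever the lens; pixels are square), "cx", "cy" (the principal point, pixels), "dist_coeffs" ([k1, k2, p1, p2, k3] as OpenCV has them; the pictures are not rectified), "xyz" and "orientation" of the camera in the world. Camera axes: x right, y down, z forward; pixel columns grow to the right and rows downward; lengths in m; the calibration is good to about 2 mm. A picture is of the moment at which its call begins.
- job.hand_in(): hands the job in, once; it reports no verdict.
The state is a dict: "time": time; "joints": joint angles; "dq": joint speeds; "joint_efforts": joint torques, N m; "position": TCP position; "tool_rot": TCP orientation; "contact_force": force on the tool from outside, world axes, zero at the start; "moment": the same for the moment, N m; "opening": finger opening in m.
Only numpy, scipy, OpenCV 4.12 (cv2) and the standard library are available. Lean on these libraries where they do the work, as an engineer would, in place of code of your own. Each camera call takes 0.05 s, during which the arm holds its last target.

## Working session

There is one attempt and no reset: what is moved stays moved. The work goes in short steps, Python scripts to look and compute and a shell command to move; the robot and the scene stay as the last step left them, time stands still between calls to the robot, and variables do not carry over. Pictures are saved under pics/ and viewed, and the job is handed in when it is done.

```bash
ls; mkdir -p pics; python3 - <<'E'
from bench import readout,cams
import cv2,numpy as np
print(readout.sense())
for n in("scene","top"):
    c=cams.camera(n); cv2.imwrite(f"pics/{n}0.png",c["img"][:,:,::-1]); np.savez(f"{n}0.npz",**c)
    print({k:v for k,v in c.items() if k not in("img","range_z")})
E
```

```text
pics
{'time': 0.0, 'joints': array([ 1.10739399e+00,  3.13998763e-01,  4.49352547e-02,  1.30359414e+00,
       -1.45126850e-05,  1.43121899e+00]), 'dq': array([-7.70238272e-04, -9.14847385e-05, -3.15798563e-04,  4.36899241e-04,
        1.15134065e-03,  2.47491425e-04]), 'joint_efforts': array([-1.73123004e-03, -4.80631435e+01,  2.98532134e+01,  1.94812246e-02,
       -1.66919149e-04,  1.82337260e-06]), 'position': array([0.18272363, 0.54463495, 0.23039193]), 'tool_rot': array([-5.06356450e-01, -3.09997005e+00,  2.79817639e-03]), 'contact_force': array([-0.62307835,  1.18232342,  0.17603582]), 'moment': array([-0.02315412, -0.01967803, -0.00423619]), 'opening': 0.08502660608181532}
{'vfov': 52.561667632755736, 'cx': 322.4944331053466, 'cy': 238.60249319820565, 'dist_coeffs': array([-0.01356819,  0.        ,  0.        ,  0.        ,  0.        ]), 'xyz': array([1.21038054e+00, 6.68580302e-04, 7.33464821e-01]), 'orientation': array([-1.6387999 , -1.83068842,  0.81349984])}
{'vfov': 45.330854136427604, 'cx': 320.0117532294267, 'cy': 240.90810171087838, 'dist_coeffs': array([-0.10641499,  0.        ,  0.        ,  0.        ,  0.        ]), 'xyz': array([ 0.30246698, -0.03531928,  1.39779516]), 'orientation': array([-2.13198733,  2.17210827, -0.19282093])}
```

View pics/scene0.png

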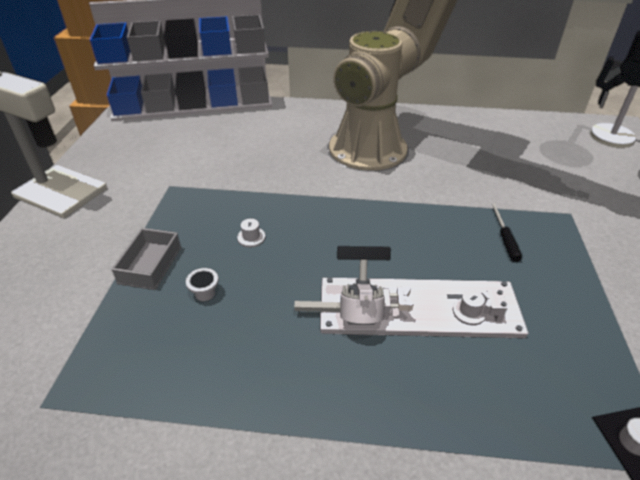

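View pics/top0.png

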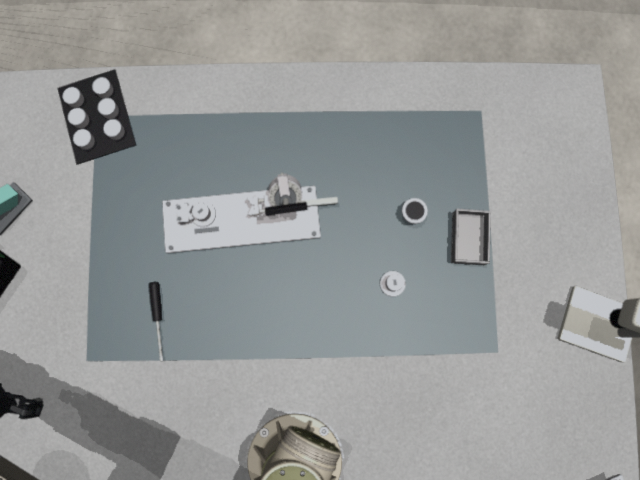

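Top view: the crown-down housing is at (414,211), the flange-down one at (393,284) and the bin at (471,237). The fixture is centred near (242,220), with its stop at the left. The handle bar is at (286,209). Next I'll write the geometry helpers.

```bash
cat > h.py <<'E'
import numpy as np,cv2
from scipy.spatial.transform import Rotation as R
def load(f): return dict(np.load(f))
def K(c):
    f=240/np.tan(np.radians(float(c["vfov"]))/2); return np.array([[f,0,float(c["cx"])],[0,f,float(c["cy"])],[0,0,1]])
def cloud(c):
    v,u=np.mgrid[0:480,0:640]
    n=cv2.undistortPoints(np.stack([u,v],-1).reshape(-1,1,2).astype(float),K(c),c["dist_coeffs"]).reshape(480,640,2)
    z=c["range_z"]; p=np.dstack([n*z[...,None],z])
    return p@R.from_rotvec(c["orientation"]).as_matrix().T+c["xyz"]
def ray(c,u,v,z):
    n=cv2.undistortPoints(np.array([[[u,v]]],float),K(c),c["dist_coeffs"]).ravel()
    d=R.from_rotvec(c["orientation"]).as_matrix()@[*n,1]; o=c["xyz"]
    return o+d*(z-o[2])/d[2]
def proj(c,P):
    r=R.from_rotvec(c["orientation"]).inv(); 
    q=r.apply(np.atleast_2d(P)-c["xyz"])
    return cv2.projectPoints(q,np.zeros(3),np.zeros(3),K(c),c["dist_coeffs"])[0].reshape(-1,2)
E
python3 - <<'E'
from h import *
for n,boxs in(("top",[(150,170,200,100),(360,180,140,120)]),("scene",[(280,230,260,120),(100,200,180,110)])):
    c=load(n+"0.npz"); P=cloud(c)
    for i,(u,v,w,h) in enumerate(boxs):
        s=min(800//w,600//h); cv2.imwrite(f"pics/{n}c{i}.png",cv2.resize(c["img"][v:v+h,u:u+w,::-1],None,fx=s,fy=s,interpolation=cv2.INTER_CUBIC))
    z=P[...,2]; print(n,"table z",np.median(z[300:330,200:250] if n=="top" else z[350:380,200:300]))
    for a,b in ([(414,211),(393,284),(286,209),(203,214),(242,235),(471,237),(156,300)] if n=="top" else [(202,280),(363,253)]): print(a,b,P[b,a].round(4))
E
```

```text
top table z 0.0006318323287143324
414 211 [ 0.583  -0.3003  0.0408]
393 284 [ 0.4066 -0.2412  0.0455]
286 209 [0.5704 0.0063 0.1447]
203 214 [0.5806 0.207  0.0562]
242 235 [0.5351 0.1184 0.016 ]
471 237 [ 0.5227 -0.448   0.004 ]
156 300 [0.3799 0.3244 0.0218]
scene table z 0.0012657425254198884
202 280 [ 0.5904 -0.3005  0.042 ]
363 253 [0.5799 0.0062 0.1373]
```

View pics/topc0.png

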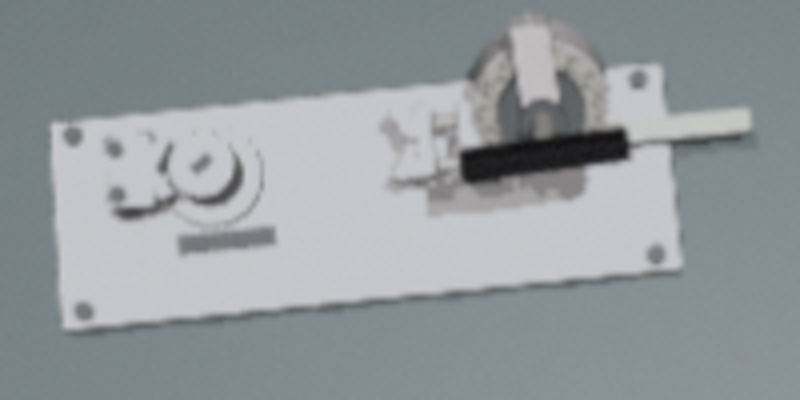

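View pics/scenec0.png

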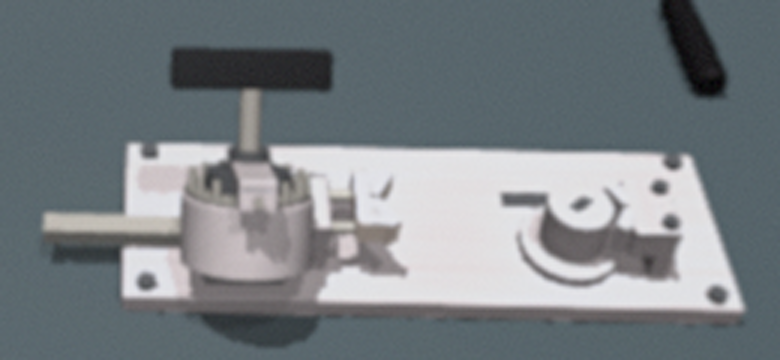

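```bash
cat > meas.py <<'E'
from h import *
def circ(xy):
    A=np.c_[2*xy,np.ones(len(xy))]; s=np.linalg.lstsq(A,(xy**2).sum(1),rcond=None)[0]
    return s[0],s[1],np.sqrt(s[2]+s[0]**2+s[1]**2)
def minc(xy): 
    (x,y),r=cv2.minEnclosingCircle(xy.astype(np.float32)); return x,y,r
if __name__=="__main__":
    for n in("top","scene"):
        c=load(n+"0.npz");P=cloud(c);x,y,z=P[...,0],P[...,1],P[...,2];g=c["img"].astype(int);b=g.min(2)
        print(n)
        m=(z>.032)&(z<.05)&(abs(x-.585)<.045)&(abs(y+.3)<.045)
        xy=P[m][:,:2]; print("flange_up",m.sum(),xy.mean(0),xy.min(0),xy.max(0),minc(xy),np.median(z[m]))
        m=(z>.03)&(z<.06)&(abs(x-.41)<.04)&(abs(y+.24)<.04);xy=P[m][:,:2];print("down crown",xy.mean(0),minc(xy),np.median(z[m]))
        m=(z>.048)&(z<.065)&(abs(x-.585)<.04)&(abs(y-.2)<.05);xy=P[m][:,:2];print("first crown+stop",xy.mean(0),xy.min(0),xy.max(0),np.median(z[m]))
        bar=(g.max(2)<60)&(abs(x-.57)<.08)&(abs(y)<.09)&(z>.1)
        p=P[bar];print("bar",bar.sum(),p.mean(0),p.min(0),p.max(0));C=np.cov(p.T);w,V=np.linalg.eigh(C);print(np.sqrt(w),V.T.round(3))
        m=(abs(z-.016)<.004)&(b>120)&(abs(x-.57)<.15)&(abs(y-.1)<.25)
        r=cv2.minAreaRect(P[m][:,:2].astype(np.float32)*1000);print("plate",r,np.median(z[m]))
    c=load("top0.npz")
    k=[(163,201),(315.75,186.5),(320.5,237.25),(166,252.25)]
    q=np.array([ray(c,u,v,.016) for u,v in k])[:,:2];print(q.round(4),q.mean(0))
    print([np.linalg.norm(q[i]-q[(i+1)%4]) for i in range(4)]); print(np.degrees([np.arctan2(*( (q[0]-q[1]))),np.arctan2(*((q[3]-q[2])))]))
E
python3 meas.py
```

```text
top
flange_up 478 [ 0.58418738 -0.30035228] [ 0.55492174 -0.33014941] [ 0.61356455 -0.27018428] (0.5857260227203369, -0.3004232347011566, 0.0319388285279274) 0.04113962522105319
down crown [ 0.41175801 -0.24432227] (0.41207265853881836, -0.24493327736854553, 0.020222624763846397) 0.04198944809626726
first crown+stop [0.58624821 0.22325107] [0.56298031 0.19477516] [0.60762956 0.24999085] 0.05712823970321379
bar 302 [0.57223749 0.00754977 0.14433146] [ 0.55990779 -0.0383128   0.1329447 ] [0.58561233 0.05105405 0.15239856]
[0.00325122 0.00556442 0.02582652] [[ 0.415  0.08   0.906]
 [ 0.901  0.101 -0.422]
 [-0.125  0.992 -0.031]]
plate ((542.6145629882812, 100.56588745117188), (202.03697204589844, 417.3782043457031), 5.203136920928955) 0.015629359304986323
scene
flange_up 652 [ 0.59189771 -0.30090911] [ 0.55764191 -0.33334762] [ 0.62044445 -0.27124547] (0.5889412760734558, -0.3021771013736725, 0.03167462348937988) 0.042562503264453266
down crown [ 0.42000614 -0.24456277] (0.41587090492248535, -0.24603572487831116, 0.02211184613406658) 0.041699858740876894
first crown+stop [0.59547555 0.22309402] [0.56872459 0.19379699] [0.61399974 0.24999809] 0.057810372390873055
bar 648 [0.58252408 0.00749449 0.14062958] [ 0.56990005 -0.03963725  0.12805692] [0.59324937 0.05331141 0.15062981]
[0.00145381 0.00641875 0.02699023] [[ 0.818  0.108  0.565]
 [-0.564 -0.047  0.825]
 [ 0.115 -0.993  0.022]]
plate ((580.7182006835938, 122.90019989013672), (133.60427856445312, 380.3677978515625), 4.818122386932373) 0.016328917077843952
[[ 0.6234  0.314 ]
 [ 0.6536 -0.0635]
 [ 0.5263 -0.0727]
 [ 0.4957  0.3036]] [0.57476201 0.12035149]
[np.float64(0.37870653256402365), np.float64(0.12762571960866653), np.float64(0.3775474160838774), np.float64(0.12812431584712808)]
[-4.56999918 -4.6462978 ]
```

```bash
cat > fx.py <<'E'
from h import *
yaw=np.radians(4.75)
F0=np.array([.578,.1215,0]); RF=R.from_euler('z',yaw)
def tofix(P,F=F0): return RF.inv().apply(np.asarray(P)-F)
def fromfix(P,F=F0): return RF.apply(P)+F
E
python3 - <<'E'
from fx import *
c=load("scene0.npz")
k=[(321.3,277.7),(510.7,281.7),(528.3,333.3),(320.7,330)]
q=np.array([ray(c,u,v,.016) for u,v in k])[:,:2];print(q.round(4),q.mean(0))
print([np.linalg.norm(q[i]-q[(i+1)%4]) for i in range(4)]); print(np.degrees([np.arctan2(*( (q[0]-q[1]))),np.arctan2(*((q[3]-q[2])))]))
# clouds in fixture frames per camera
FT=np.array([.5755,.1205,0]);FS=np.array([*q.mean(0),0])
for n,F in(("top",FT),("scene",FS)):
    c=load(n+"0.npz");p=tofix(cloud(c).reshape(-1,3),F)
    m=(abs(p[:,0])<.07)&(abs(p[:,1])<.2)&(p[:,2]>.04)&(p[:,2]<.066)
    H=np.histogram2d(p[m,0],p[m,1],bins=[np.arange(-.02,.071,.006),np.arange(-.08,.17,.006)])[0]
    print(n);print("y",np.arange(-80,170,6)[:-1]);
    for i,r in enumerate(H): print(-20+6*i,''.join('%3d'%v for v in r))
    m=(abs(p[:,0])<.06)&(abs(p[:,1]-.08)<.06)&(p[:,2]>.054)&(p[:,2]<.062)
    print(p[m].mean(0),p[m].min(0),p[m].max(0))
E
```

```text
[[ 0.5337 -0.0733]
 [ 0.5022  0.3079]
 [ 0.6302  0.3172]
 [ 0.6644 -0.0599]] [0.58263219 0.12296907]
[np.float64(0.3825515168239904), np.float64(0.1283775539661473), np.float64(0.378658724887094), np.float64(0.13140490287710543)]
[175.26611701 174.81095298]
top
y [-80 -74 -68 -62 -56 -50 -44 -38 -32 -26 -20 -14  -8  -2   4  10  16  22
  28  34  40  46  52  58  64  70  76  82  88  94 100 106 112 118 124 130
 136 142 148 154 160]
-20   0  0  0  0  0  0  0  0  0  0  0  0  0  0  0  0  0  0  0  0  0  0  0  0  0  0  0  0  0  0  0  0  0  0  0  0  0  0  0  0  0
-14   0  0  0  0  0  0  0  0  0  0  0  0  0  0  0  0  0  0  0  0  0  0  0  0  0  0  0  0  0  0  0  0  0  0  0  0  0  0  0  0  0
-8   0  0  0  0  0  0  0  0  0  0  0  0  0  0  0  0  0  0  0  0  0  0  0  0  0  0  0  0  0  0  0  0  0  0  1  1  1  1  0  0  0
-2   0  0  0  0  0  5  7  8  9  4  0  0  0  0  0  0  0  0  0  0  0  0  0  0  0  0  0  7  9  6  3  1  6  8  7 11  8 10  2  0  0
4   0  0  0  4  3  6  6  4  6  2  0  0  0  0  0  0  0  0  0  0  0  0  0  0  0  1 10  8  8  6  7  3  7  4  7  5  6  6  0  0  0
10   0  0  0  2  4  6  6  7  6  
[... 2835 characters left out ...]
  0  0  0  0  0  0  0  0  0  0  0  0  0  0  0  0  0  0  0  0  8 12  7  8  5  0  0  0
46   2  0  0  0  0  0  0  0  0  0  0  0  0  0  0  0  0  0  0  0  0  0  0  0  0  0  0  0  0  0  0  0  0  0  0  0  0  0  0  0  0
52   6  0  0  0  0  0  0  0  0  0  0  0  0  0  0  0  0  0  0  0  0  0  0  0  0  0  0  0  0  0  0  0  0  0  0  0  0  0  0  0  0
58   4  0  0  0  0  0  0  0  0  0  0  0  0  0  0  0  0  0  0  0  0  0  0  0  0  0  0  0  0  0  0  0  0  0  0  0  0  0  0  0  0
64   0  0  0  0  0  0  0  0  0  0  0  0  0  0  0  0  0  0  0  0  0  0  0  0  0  0  0  0  0  0  0  0  0  0  0  0  0  0  0  0  0
[0.01985304 0.10722222 0.05804942] [-0.00467044  0.06936556  0.0540452 ] [0.04151019 0.13996932 0.06182917]
```

```bash
python3 - <<'E'
from h import *
for n,(u,v,w,h) in(("top",(185,180,100,50)),("scene",(370,270,150,60))):
    c=load(n+"0.npz");s=8 if n=="top" else 5
    cv2.imwrite(f"pics/{n}z.png",cv2.resize(c["img"][v:v+h,u:u+w,::-1],None,fx=s,fy=s,interpolation=cv2.INTER_NEAREST))
E
```

```text
(no output)
```

View pics/topz.png

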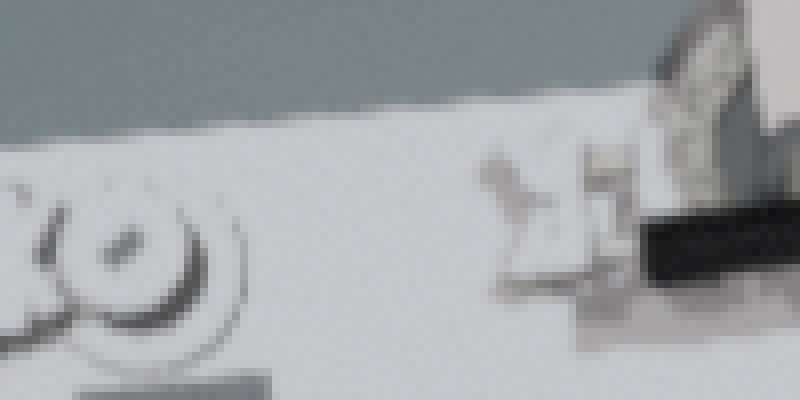

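View pics/scenez.png

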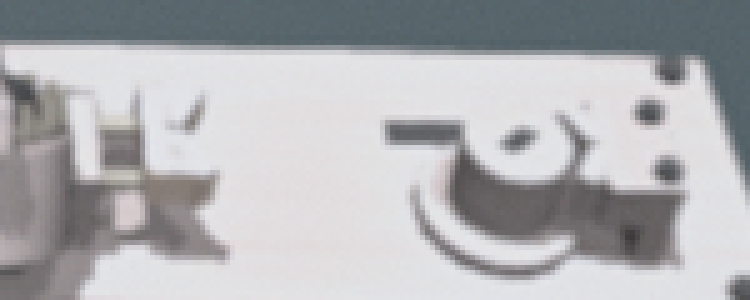

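```bash
sed -i 's/\[.578,.1215,0\]/[.579,.1217,0]/' fx.py; cat > go.py <<'E'
from fx import *
from bench import readout
def Rtool(az,tilt=0,spin=0):
    # tool y azimuth az (rad) horizontal-ish, z down; tilt: lean about fixture y so z=-axis (toward +x)
    z=np.array([0,0,-1.]);y=np.array([np.cos(az),np.sin(az),0]);x=np.cross(y,z)
    return R.from_matrix(np.c_[x,y,z])
a=RF.apply([-np.sin(np.radians(35)),0,np.cos(np.radians(35))])
def Rhandle(th):  # th = clockwise turn seen from above along axis
    ax=RF.apply([np.cos(np.radians(35)),0,np.sin(np.radians(35))]) # handle x at 0
    z=-a; y=ax; x=np.cross(y,z)
    return R.from_rotvec(-a*th)*R.from_matrix(np.c_[x,y,z])
def row(p,Rt,s=None):
    s=s or readout.sense()
    R0=R.from_rotvec(s["tool_rot"]); w=(R0.inv()*Rt).as_rotvec()/(np.pi/2); t=R0.inv().apply(np.asarray(p)-s["position"])/.8
    print(np.r_[w,t].round(4).tolist(), "dist",np.linalg.norm(t)*.8,"deg",np.linalg.norm(w)*90)
def st():
    s=readout.sense();print("t",round(s["time"],2),"p",s["position"].round(4),"q",s["joints"].round(3),"F",s["contact_force"].round(2),"M",s["moment"].round(3),"open",round(s["opening"],4));return s
E
python3 -c "
from go import *
st(); row([.587,-.301,.2],Rtool(yaw))"
```

```text
t 0.1 p [0.1827 0.5447 0.2305] q [1.107 0.314 0.045 1.304 0.    1.431] F [1.   0.38 0.56] M [-0.033 -0.012 -0.003] open 0.0856
[-0.001, 0.0005, 0.7411, -0.8154, -0.8414, 0.0393] dist 0.9378737653557047 deg 66.69974128534753
```

```bash
python3 -m crank '[[0,0,0.74,-0.815,-0.841,0.02,-1],[0,0,0.74,-0.815,-0.841,0.02,-1],[0,0,0.74,-0.815,-0.841,0.02,-1],[0,0,0.74,-0.815,-0.841,0.02,-1],[0,0,0.74,-0.815,-0.841,0.02,-1],[0,0,0.74,-0.815,-0.841,0.02,-1],[0,0,0.74,-0.815,-0.841,0.02,-1],[0,0,0.74,-0.815,-0.841,0.02,-1]]' 40; python3 -c "
from go import *
st(); row([.587,-.301,.2],Rtool(yaw))"
```

```text
time: 0.9
position: [0.3556, 0.1824, 0.2243]
tool_rot: [2.131, 2.308, 0.0]
contact_force: [1.3, 1.0, -0.1]
opening: 0.0853
t 0.9 p [0.3556 0.1824 0.2243] q [ 0.272 -0.024 -0.37   1.225  0.     1.764] F [ 1.26  1.   -0.14] M [ 0.011 -0.04   0.007] open 0.0853
[0.0001, -0.0001, -0.0021, -0.6254, 0.2403, 0.0304] dist 0.5365163277439248 deg 0.19059946308985312
```

```bash
python3 -m crank '[[0,0,0,-0.625,0.24,0.03,-1],[0,0,0,-0.625,0.24,0.03,-1],[0,0,0,-0.625,0.24,0.03,-1],[0,0,0,-0.625,0.24,0.03,-1],[0,0,0,-0.625,0.24,0.03,-1],[0,0,0,-0.625,0.24,0.03,-1],[0,0,0,-0.625,0.24,0.03,-1],[0,0,0,-0.625,0.24,0.03,-1]]'; python3 -c "
from go import *
st(); row([.587,-.301,.08],Rtool(yaw))"
```

```text
time: 1.7
position: [0.53, -0.1773, 0.206]
tool_rot: [-2.126, -2.312, -0.0]
contact_force: [1.0, -0.5, 1.0]
opening: 0.085
t 1.7 p [ 0.53   -0.1773  0.206 ] q [-0.467  0.291 -0.047  1.234  0.     1.02 ] F [ 1.03 -0.5   1.05] M [ 0.023 -0.044 -0.009] open 0.085
[-0.0002, -0.0003, 0.0008, -0.1601, 0.0581, 0.1574] dist 0.18555560322808928 deg 0.07911464579262624
```

```bash
python3 -m crank '[[0,0,0,-0.16,0.058,0.05,-1],[0,0,0,-0.16,0.058,0.05,-1],[0,0,0,-0.16,0.058,0.05,-1],[0,0,0,-0.16,0.058,0.157,-1],[0,0,0,-0.16,0.058,0.157,-1],[0,0,0,-0.16,0.058,0.157,-1],[0,0,0,-0.16,0.058,0.157,-1]]'; python3 - <<'E'
from go import *
from bench import cams
st();ims=[]
for n,(u,v,w,h) in(("top",(370,160,100,100)),("scene",(150,180,110,110))):
    c=cams.camera(n); np.savez(n+"1.npz",**c)
    ims.append(cv2.resize(c["img"][v:v+h,u:u+w,::-1],(400,400),interpolation=cv2.INTER_CUBIC))
cv2.imwrite("pics/a1.png",np.hstack(ims))
E
```

```text
time: 2.4
position: [0.5862, -0.2984, 0.0805]
tool_rot: [-2.124, -2.312, 0.0]
contact_force: [0.1, -1.1, 0.6]
opening: 0.0855
t 2.4 p [ 0.5862 -0.2984  0.0805] q [-0.593  0.549  0.031  1.056  0.     0.893] F [ 0.07 -1.08  0.61] M [ 0.001 -0.026 -0.009] open 0.0855
```

View pics/a1.png

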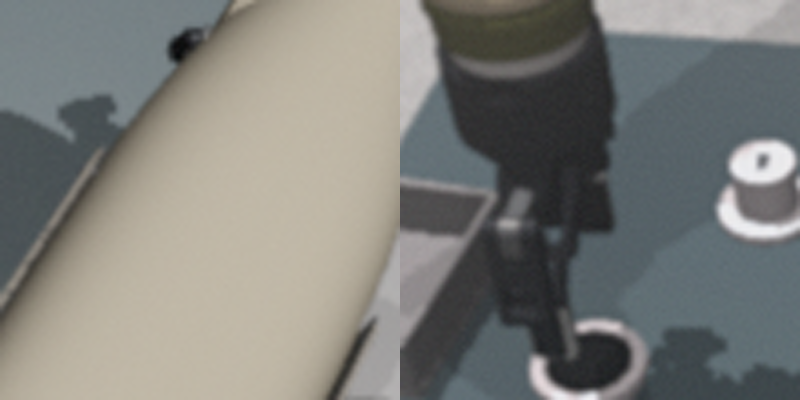

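```bash
python3 - <<'E'
from go import *
c=load("scene1.npz");d=RF.apply([1,0,0]);xx=RF.apply([0,1,0])
p=np.array([.5862,-.2984,.0935])
for k in(.0425,.057):
  for w in(-.011,0,.011): print(k,w,(proj(c,p+k*d+w*xx)-[150,180])*400/110)
print("flange pts",[((proj(c,np.array([.587,-.301,.042])+.031*v)-[150,180])*400/110).round(0).tolist() for v in(d,-d,xx,-xx)])
E
```

```text
0.0425 -0.011 [[139.20260832 348.67042471]]
0.0425 0 [[161.08300773 349.15142017]]
0.0425 0.011 [[182.97860171 349.63213377]]
0.057 -0.011 [[132.4166272 369.969186 ]]
0.057 0 [[154.56431322 370.46286985]]
0.057 0.011 [[176.72765055 370.9561781 ]]
flange pts [[[178.0, 402.0]], [[202.0, 318.0]], [[248.0, 360.0]], [[133.0, 358.0]]]
```

```bash
python3 -m crank '[[0,0,0,-0.003,0.001,0.04,-1],[0,0,0,-0.003,0.001,0.083,-1],[0,0,0,-0.003,0.001,0.083,-1],[0,0,0,-0.003,0.001,0.083,1],[0,0,0,-0.003,0.001,0.083,1],[0,0,0,-0.003,0.001,0.083,1],[0,0,0,-0.003,0.001,0.083,1],[0,0,0,-0.003,0.001,0.083,1]]' 40; python3 -c "
from go import *
st()"
```

```text
time: 3.3
position: [0.5896, -0.3024, 0.0181]
tool_rot: [2.122, 2.31, 0.001]
contact_force: [-1.8, 0.6, 6.7]
opening: 0.0605
t 3.3 p [ 0.5896 -0.3024  0.0181] q [-0.595  0.604 -0.039  0.922  0.     0.891] F [-1.77  0.59  6.75] M [0.096 0.319 0.007] open 0.0605
```

```bash
python3 -m crank '[[0,0,0,0,0,0,1],[0,0,0,0,0,0,1],[0,0,0,0,0,-0.02,1],[0,0,0,0,0,-0.06,1],[0,0,0,0,0,-0.12,1],[0,0,0,0,0,-0.18,1],[0,0,0,0,0,-0.18,1]]' 40; python3 - <<'E'
from go import *
from bench import cams
st()
c=cams.camera("scene"); np.savez("scene2.npz",**c)
cv2.imwrite("pics/a2.png",cv2.resize(c["img"][150:310,130:290,::-1],(560,560),interpolation=cv2.INTER_CUBIC))
E
```

```text
time: 4.0
position: [0.5919, -0.3038, 0.1686]
tool_rot: [2.115, 2.302, 0.004]
contact_force: [2.3, -1.0, -0.9]
opening: 0.0602
t 4.0 p [ 0.5919 -0.3038  0.1686] q [-0.595  0.499  0.171  1.227  0.     0.891] F [ 2.25 -1.04 -0.85] M [-0.077 -0.066  0.034] open 0.0602
```

View pics/a2.png

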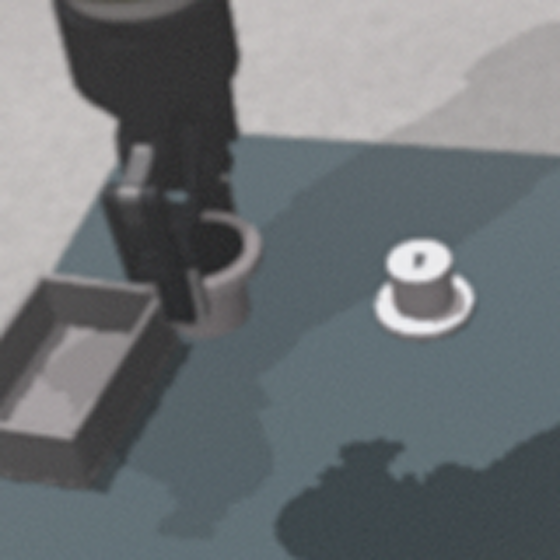

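```bash
python3 - <<'E'
from meas import *
c=load("scene2.npz");P=cloud(c);x,y,z=P[...,0],P[...,1],P[...,2]
m=(abs(x-.595)<.05)&(abs(y+.3)<.06)&(z>.13)&(z<.21)
g=c["img"].max(2)
m2=m&(g>100);p=P[m2];print(m2.sum(),p.min(0),p.max(0),np.median(p,0))
# right & lower rim of flange: look at z-range of bright pixels by row
for v in range(208,250,3):
    r=np.where(m[v])[0]
    if len(r): print(v,r.min(),r.max(),[ (int(u),g[v,u],P[v,u].round(3).tolist()) for u in r[-12::4]])
print(proj(c,[.592,-.304,.1686+.025]))
for zz in(.19,.195): print([proj(c,np.array([.592,-.304,zz])+v).round(1).tolist() for v in([.031,0,0],[-.031,0,0],[0,.031,0],[0,-.031,0])])
E
```

```text
221 [ 0.55512108 -0.32282346  0.15103467] [ 0.63156525 -0.27234446  0.19507112] [ 0.6070495  -0.28606334  0.19153263]
208 189 196 [(189, np.uint8(48), [0.563, -0.307, 0.198]), (193, np.uint8(48), [0.563, -0.299, 0.198])]
211 188 197 [(188, np.uint8(94), [0.565, -0.309, 0.192]), (192, np.uint8(109), [0.566, -0.301, 0.194]), (196, np.uint8(101), [0.565, -0.294, 0.194])]
214 180 201 [(190, np.uint8(45), [0.575, -0.301, 0.195]), (194, np.uint8(56), [0.574, -0.295, 0.194]), (198, np.uint8(117), [0.573, -0.288, 0.194])]
217 186 203 [(192, np.uint8(42), [0.582, -0.296, 0.194]), (196, np.uint8(45), [0.579, -0.29, 0.192]), (200, np.uint8(139), [0.58, -0.282, 0.194])]
220 186 204 [(193, np.uint8(41), [0.591, -0.291, 0.195]), (197, np.uint8(43), [0.589, -0.284, 0.194]), (201, np.uint8(159), [0.587, -0.278, 0.193])]
223 187 204 [(193, np.uint8(43), [0.598, -0.289, 0.194]), (197, np.uint8(66), [0.598, -0.282, 0.195]), (201, np.uint8(156), [0.593, -0.277, 0.191])]
226 186 203 [(192, np.uint8(46), [0.606, -0.288, 0.195]), (196, np.uint8(136), [0.603, -0.282, 0.193]), (200, np.uint8(140), [0.603, -0
[... 380 characters left out ...]
int8(98), [0.606, -0.29, 0.174]), (197, np.uint8(89), [0.599, -0.286, 0.168])]
238 175 200 [(189, np.uint8(84), [0.623, -0.29, 0.181]), (193, np.uint8(101), [0.607, -0.291, 0.167]), (197, np.uint8(89), [0.602, -0.286, 0.163])]
241 176 199 [(188, np.uint8(100), [0.629, -0.29, 0.18]), (192, np.uint8(104), [0.607, -0.294, 0.16]), (196, np.uint8(96), [0.602, -0.289, 0.156])]
244 181 196 [(185, np.uint8(107), [0.612, -0.305, 0.157]), (189, np.uint8(110), [0.611, -0.299, 0.156]), (193, np.uint8(101), [0.607, -0.293, 0.153])]
[[185.62056953 220.42720372]]
[[[180.2, 233.7]], [[191.5, 210.9]], [[203.3, 223.3]], [[168.8, 220.7]]]
[[[179.6, 231.5]], [[191.0, 208.7]], [[202.9, 221.1]], [[168.2, 218.5]]]
```

```bash
python3 -c "
from go import *
t=fromfix([.02,.031,0]);print(t)
row([t[0],t[1],.215],Rtool(yaw))"
```

```text
[0.59636426 0.15424969 0.        ]
[0.0055, 0.0043, 0.0012, 0.5685, 0.0561, -0.0661] dist 0.46005182048306825 deg 0.6333641608859308
```

```bash
python3 -m crank '[[0,0,0,0.03,0,-0.05,1],[0.005,0.004,0,0.568,0.056,-0.06,1],[0.005,0.004,0,0.568,0.056,-0.06,1],[0.005,0.004,0,0.568,0.056,-0.06,1],[0.005,0.004,0,0.568,0.056,-0.06,1],[0.005,0.004,0,0.568,0.056,-0.06,1],[0.005,0.004,0,0.568,0.056,-0.06,1],[0.005,0.004,0,0.568,0.056,-0.06,1]]'; python3 -c "
from go import *
st()
t=fromfix([.02,.031,0])
row([t[0],t[1],.215],Rtool(yaw))"
```

```text
time: 4.85
position: [0.5914, 0.0746, 0.2041]
tool_rot: [-2.118, -2.305, 0.004]
contact_force: [0.3, 1.6, -2.0]
opening: 0.0604
t 4.85 p [0.5914 0.0746 0.2041] q [-0.012  0.371  0.061  1.271  0.006  1.474] F [ 0.31  1.63 -2.04] M [ 0.028 -0.087 -0.003] open 0.0604
[-0.006, -0.0042, 0.001, 0.0988, 0.0144, -0.0132] dist 0.08057162925450802 deg 0.6612771511114311
```

Move over the spot, come down to z 0.09, then check.

```bash
python3 -m crank '[[0,0,0,0.099,0.014,-0.005,1],[-0.004,-0.003,0,0.099,0.014,-0.005,1],[-0.004,-0.003,0,0.099,0.014,0.04,1],[-0.004,-0.003,0,0.099,0.014,0.09,1],[-0.004,-0.003,0,0.099,0.014,0.13,1],[-0.004,-0.003,0,0.099,0.014,0.13,1]]'; python3 - <<'E'
from go import *
from bench import cams
st()
t=fromfix([.02,.031,0])
row([t[0],t[1],.034],Rtool(yaw))
ims=[]
for n,(u,v,w,h) in(("top",(150,160,120,120)),("scene",(380,220,140,140))):
    c=cams.camera(n); np.savez(n+"3.npz",**c)
    ims.append(cv2.resize(c["img"][v:v+h,u:u+w,::-1],(400,400),interpolation=cv2.INTER_CUBIC))
cv2.imwrite("pics/a3.png",np.hstack(ims))
E
```

```text
time: 5.45
position: [0.591, 0.1527, 0.0953]
tool_rot: [-2.118, -2.307, 0.014]
contact_force: [-0.9, -0.6, -2.4]
opening: 0.0603
t 5.45 p [0.591  0.1527 0.0953] q [ 0.121  0.461 -0.076  1.047  0.002  1.606] F [-0.87 -0.62 -2.38] M [-0.001  0.083 -0.056] open 0.0603
[-0.0085, -0.0008, 0.0014, 0.0012, 0.0079, 0.0765] dist 0.0615451913667768 deg 0.7805023059365566
```

View pics/a3.png

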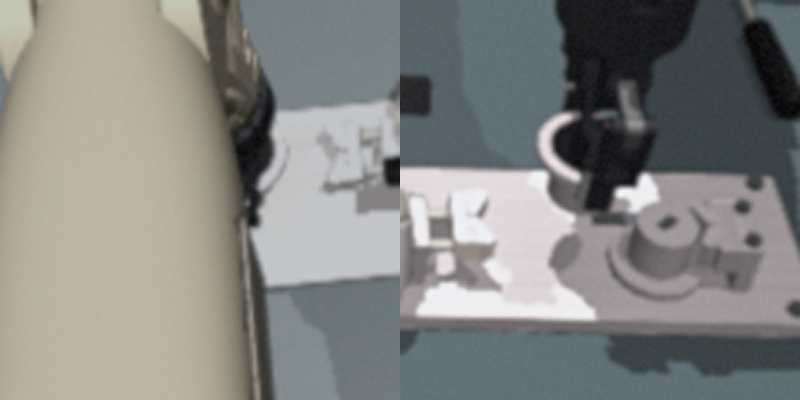

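```bash
python3 -m crank '[[0,0,0,0.001,0.006,0.03,1],[-0.006,0,0,0.001,0.006,0.06,1],[-0.006,0,0,0.001,0.006,0.07,1],[-0.006,0,0,0.001,0.006,0.07,1],[-0.006,0,0,0.001,0.006,0.07,1]]'; python3 - <<'E'
from go import *
from bench import cams
st()
t=fromfix([.02,.031,0])
row([t[0],t[1],.034],Rtool(yaw))
c=cams.camera("scene"); np.savez("scene4.npz",**c)
cv2.imwrite("pics/a4.png",cv2.resize(c["img"][230:350,370:530,::-1],(800,600),interpolation=cv2.INTER_CUBIC))
E
```

```text
time: 6.05
position: [0.6019, 0.1543, 0.0473]
tool_rot: [2.122, 2.309, 0.014]
contact_force: [0.1, -0.5, -1.9]
opening: 0.0602
t 6.05 p [0.6019 0.1543 0.0473] q [ 1.210e-01  5.020e-01 -1.360e-01  9.210e-01  1.000e-03  1.608e+00] F [ 0.13 -0.52 -1.92] M [ 0.034 -0.018  0.02 ] open 0.0602
[0.0066, -0.0011, 0.001, 0.0004, -0.0071, 0.0166] dist 0.014452576246057247 deg 0.6074241565270527
```

View pics/a4.png

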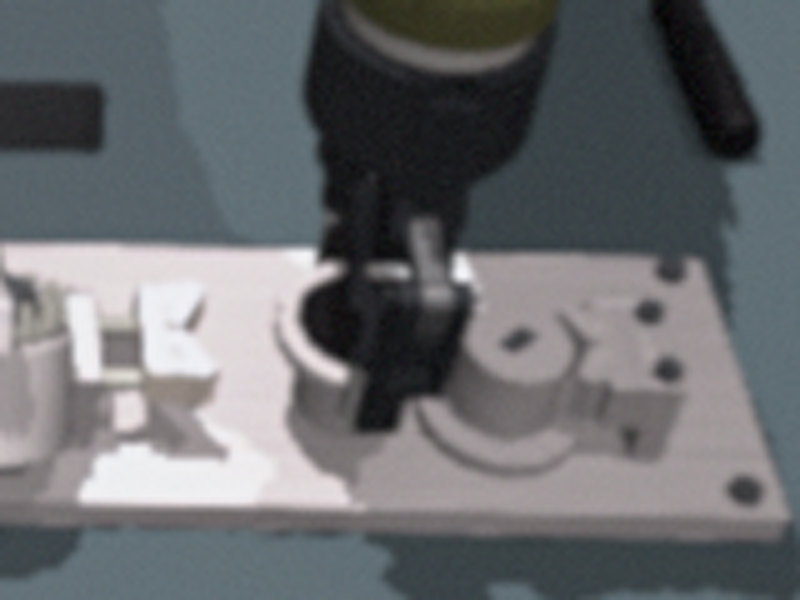

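```bash
python3 -m crank '[[0.003,0,0,0,-0.003,0.006,1],[0.003,0,0,0,-0.003,0.006,1],[0.003,0,0,0,-0.003,0.006,1]]'; python3 - <<'E'
from go import *
s=st()
t=fromfix([.02,.031,0])
row([t[0],t[1],.034],Rtool(yaw)); print(R.from_rotvec(s["tool_rot"]).as_matrix()[:,2])
E
```

```text
time: 6.4
position: [0.5983, 0.1542, 0.0409]
tool_rot: [2.125, 2.313, 0.006]
contact_force: [0.2, -0.1, -2.1]
opening: 0.0607
t 6.4 p [0.5983 0.1542 0.0409] q [ 0.122  0.508 -0.145  0.914  0.002  1.608] F [ 0.21 -0.15 -2.14] M [-0.02   0.026 -0.022] open 0.0607
[0.0021, -0.0011, 0.0011, 0.0003, -0.0024, 0.0086] dist 0.007122683109312394 deg 0.2352575848817884
[ 0.00315752  0.00194663 -0.99999312]
```

```bash
python3 -m crank '[[0.002,0,0,0,0,0.004,1],[0.002,0,0,0,0,0.007,1],[0.002,0,0,0,0,0.007,1]]'; python3 -c "
from go import *
st()"
```

```text
time: 6.7
position: [0.5979, 0.1541, 0.0344]
tool_rot: [-2.124, -2.312, -0.001]
contact_force: [0.3, -0.6, -1.7]
opening: 0.0607
t 6.7 p [0.5979 0.1541 0.0344] q [ 0.121  0.516 -0.149  0.907  0.002  1.608] F [ 0.27 -0.56 -1.72] M [-0.014 -0.007 -0.033] open 0.0607
```

```bash
python3 -m crank '[[0,0,0,0,0,0.0015,1],[0,0,0,0,0,0.0015,1]]'; python3 -m crank '[[0,0,0,0,0,0.0015,1],[0,0,0,0,0,0.0015,1]]'; python3 -m crank '[[0,0,0,0,0,0.001,1],[0,0,0,0,0,0.001,1]]'
```

```text
time: 6.9
position: [0.5982, 0.1542, 0.0342]
tool_rot: [-2.125, -2.313, -0.002]
contact_force: [-2.1, -0.7, 2.4]
opening: 0.0603
time: 7.1
position: [0.5982, 0.1542, 0.0341]
tool_rot: [-2.125, -2.313, -0.002]
contact_force: [-5.0, -0.6, 9.4]
opening: 0.0601
time: 7.3
position: [0.5982, 0.1542, 0.0341]
tool_rot: [-2.125, -2.313, -0.003]
contact_force: [-6.9, -0.9, 13.0]
opening: 0.0604
```

```bash
python3 -m crank '[[0,0,0,0,0,-0.003,1],[0,0,0,0,0,-0.003,1],[0,0,0,0,0,-0.003,-1],[0,0,0,0,0,-0.003,-1],[0,0,0,0,0,-0.003,-1],[0,0,0,0,0,-0.003,-1]]'; python3 -m crank '[[0,0,0,0,0,-0.05,-1],[0,0,0,0,0,-0.1,-1],[0,0,0,0,0,-0.15,-1],[0,0,0,0,0,-0.2,-1],[0,0,0,0,0,-0.2,-1]]';python3 - <<'E'
from go import *
from bench import cams
st()
ims=[]
for n,(u,v,w,h) in(("top",(150,160,140,105)),("scene",(370,230,160,120))):
    c=cams.camera(n); np.savez(n+"5.npz",**c)
    ims.append(cv2.resize(c["img"][v:v+h,u:u+w,::-1],(400,300) if n=="top" else (400,300),interpolation=cv2.INTER_CUBIC))
cv2.imwrite("pics/a5.png",np.hstack(ims))
# handle
row([.577,.007,.1366]-(-.019-.06)*a,Rhandle(0))
E
```

```text
time: 7.9
position: [0.5984, 0.1541, 0.0341]
tool_rot: [-2.125, -2.312, -0.002]
contact_force: [0.2, 0.1, -0.0]
opening: 0.0855
time: 8.4
position: [0.6018, 0.1543, 0.2011]
tool_rot: [2.121, 2.309, 0.015]
contact_force: [0.9, 0.9, -0.3]
opening: 0.0855
t 8.4 p [0.6018 0.1543 0.2011] q [0.121 0.403 0.102 1.258 0.002 1.607] F [ 0.94  0.92 -0.31] M [-0.019  0.014 -0.033] open 0.0855
[-0.3869, -0.0014, 0.0007, -0.1806, -0.0998, -0.0079] dist 0.1651867297136661 deg 34.821626221729126
```

View pics/a5.png

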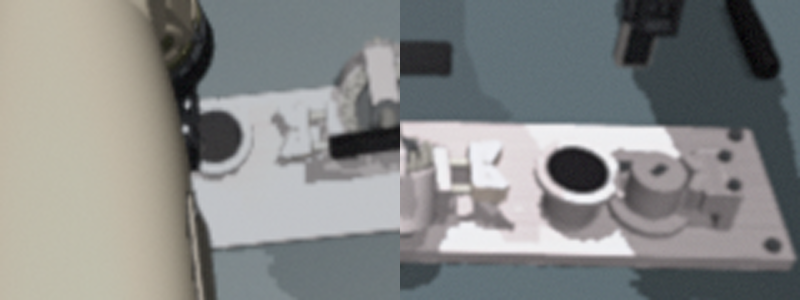

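```bash
python3 - <<'E'
from meas import *; from fx import tofix,RF
for n in("scene","top"):
    c=load(n+"5.npz");P=cloud(c);x,y,z=P[...,0],P[...,1],P[...,2]
    g=c["img"].max(2)
    m=(abs(x-.6)<.045)&(abs(y-.154)<.035)&(z>.05)&(z<.066); p=P[m]; print(n,m.sum(),p.min(0),p.max(0))
    if n=="scene":
        md=m&(g<80); print("disc",md.sum(),P[md].mean(0),tofix(P[md].mean(0)))
        mc=(abs(x-.59)<.03)&(y>.19)&(y<.237)&(z>.053)&(z<.063);print("first crown",minc(P[mc][:,:2]),P[mc].mean(0))
    # bar
    bar=(g<60)&(abs(x-.57)<.05)&(abs(y)<.06)&(z>.12)&(z<.16)
    p=P[bar]; print("bar",p.mean(0))
    # fixture axes coords rel to bar: along lean axis a, x-across b, y
    a=RF.apply([-.5736,0,.8192]);b=RF.apply([.8192,0,.5736]);yy=RF.apply([0,1,0])
    for nm,d in(("a",a),("b",b),("y",yy)):
        s=p@d;print(nm,np.percentile(s,[1,5,50,95,99]).round(4))
E
```

```text
scene 746 [0.56932644 0.12363394 0.05043921] [0.63126963 0.18437977 0.06345346]
disc 314 [0.59981315 0.15412405 0.05895613] [0.02342665 0.03058919 0.05895613]
first crown (0.5912488102912903, 0.21845248341560364, 0.025631582364439964) [0.59465092 0.21530051 0.05801766]
bar [0.5824538  0.00791536 0.14066128]
a [-0.2291 -0.228  -0.2182 -0.2082 -0.2076]
b [0.5531 0.5539 0.5567 0.5595 0.5606]
y [-0.0863 -0.0827 -0.0401  0.0004  0.004 ]
top 383 [0.56562082 0.1234897  0.05018011] [0.62377854 0.18089272 0.06531921]
bar [0.5723267  0.00739198 0.14405528]
a [-0.2244 -0.2194 -0.2081 -0.2038 -0.2022]
b [0.5407 0.5427 0.5517 0.5559 0.5569]
y [-0.0854 -0.081  -0.0393 -0.0003  0.0035]
```

```bash
cat >> go.py <<'E'
HC=np.array([.5755,.0068,.1355])
E
python3 - <<'E'
from go import *
row(HC+a*(.08-.017),Rhandle(-.03)); print(HC+a*(.063))
E
```

```text
[-0.3869, -0.0072, -0.0178, -0.1807, -0.0903, 0.0099] dist 0.16181388111427888 deg 34.859448260383694
[0.53948879 0.0038077  0.18710658]
```

```bash
python3 -m crank '[[0,0,0,-0.03,-0.02,-0.03,-1],[-0.387,-0.007,-0.018,-0.18,-0.09,-0.02,-1],[-0.387,-0.007,-0.018,-0.18,-0.09,0.01,-1],[-0.387,-0.007,-0.018,-0.18,-0.09,0.01,-1],[-0.387,-0.007,-0.018,-0.18,-0.09,0.01,-1],[-0.387,-0.007,-0.018,-0.18,-0.09,0.01,-1],[-0.387,-0.007,-0.018,-0.18,-0.09,0.01,-1],[-0.387,-0.007,-0.018,-0.18,-0.09,0.01,-1]]'; python3 - <<'E'
from go import *
from bench import cams
st()
row(HC-a*(.017),Rhandle(-.03))
ims=[]
for n,(u,v,w,h) in(("top",(220,150,120,120)),("scene",(290,180,150,150))):
    c=cams.camera(n); np.savez(n+"6.npz",**c)
    ims.append(cv2.resize(c["img"][v:v+h,u:u+w,::-1],(400,400),interpolation=cv2.INTER_CUBIC))
cv2.imwrite("pics/a6.png",np.hstack(ims))
E
```

```text
time: 9.3
position: [0.5386, 0.0042, 0.1856]
tool_rot: [1.772, 1.984, 0.604]
contact_force: [0.3, 0.9, 0.7]
opening: 0.0851
t 9.3 p [0.5386 0.0042 0.1856] q [-0.246 -0.158 -0.786  0.362  0.186  1.267] F [0.3  0.87 0.67] M [-0.031  0.413 -0.006] open 0.0851
[-0.0028, -0.0002, -0.0001, -0.0006, 0.0023, 0.0991] dist 0.0792823420225069 deg 0.2518547427204933
```

View pics/a6.png

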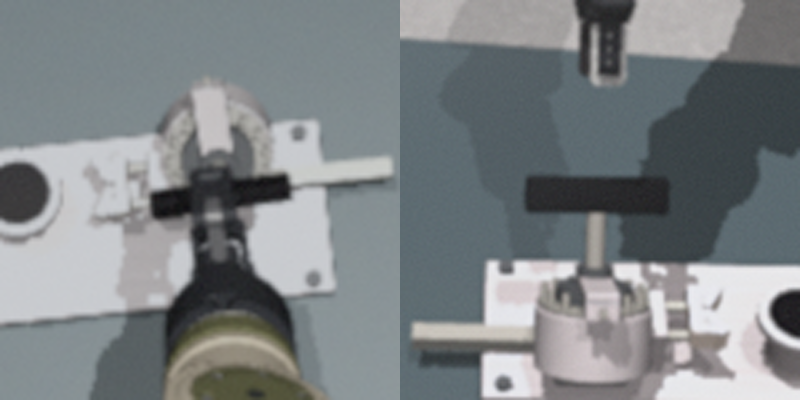

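```bash
python3 -m crank '[[0,0,0,0,0.002,0.04,-1],[-0.003,0,0,0,0.002,0.08,-1],[-0.003,0,0,0,0.002,0.099,-1],[-0.003,0,0,0,0.002,0.099,-1],[-0.003,0,0,0,0.002,0.099,-1]]' 100; python3 - <<'E'
from go import *
from bench import cams
st()
row(HC-a*(.017),Rhandle(-.03))
ims=[]
for n,(u,v,w,h) in(("top",(220,150,120,120)),("scene",(290,180,150,150))):
    c=cams.camera(n); np.savez(n+"7.npz",**c)
    ims.append(cv2.resize(c["img"][v:v+h,u:u+w,::-1],(400,400),interpolation=cv2.INTER_CUBIC))
cv2.imwrite("pics/a7.png",np.hstack(ims))
E
```

```text
time: 9.9
position: [0.5861, 0.0086, 0.1219]
tool_rot: [1.768, 1.982, 0.609]
contact_force: [-0.9, 0.5, 0.7]
opening: 0.0856
t 9.9 p [0.5861 0.0086 0.1219] q [-0.209  0.025 -0.813  0.142  0.167  1.299] F [-0.93  0.45  0.66] M [-0.036  0.481  0.024] open 0.0856
[0.0005, -0.0008, 0.0006, -0.0011, -0.0012, -0.0004] dist 0.001354874847724082 deg 0.10287363137494271
```

View pics/a7.png

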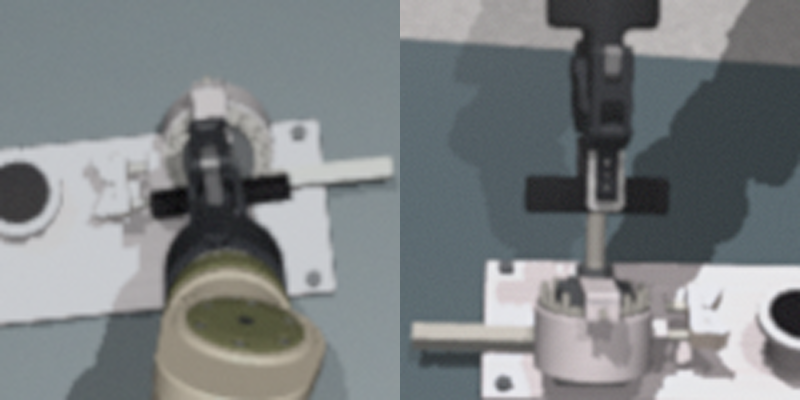

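```bash
python3 -m crank '[[0,0,0,0,0,0,1],[0,0,0,0,0,0,1],[0,0,0,0,0,0,1],[0,0,0,0,0,0,1],[0,0,0,0,0,0,1],[0,0,0,0,0,0,1],[0,0,0,0,0,0,1]]' 100; python3 -c "
from go import *
s=st(); row(HC-a*(.017),Rhandle(-.03)); print((R.from_rotvec(s['tool_rot']).inv()).apply(s['contact_force']))"
```

```text
time: 10.7
position: [0.5859, 0.0082, 0.1231]
tool_rot: [1.766, 1.979, 0.611]
contact_force: [-3.1, 0.2, 5.6]
opening: 0.0124
t 10.7 p [0.5859 0.0082 0.1231] q [-0.21   0.022 -0.815  0.139  0.168  1.299] F [-3.08  0.17  5.56] M [0.043 0.625 0.082] open 0.0124
[0.0025, -0.0001, 0.0004, -0.0006, -0.0018, 0.001] dist 0.001708111314773202 deg 0.22937695797038068
[ 0.40692518  0.72485489 -6.30356175]
```

```bash
cat > look.py <<'E'
from go import *
from bench import cams
import sys
k=sys.argv[1]
s=st(); Rm=R.from_rotvec(s["tool_rot"]); 
rel=(Rhandle(0).inv()*Rm).as_rotvec(); print("rel rot to handle0",rel.round(3),"tilt",np.degrees(np.arccos(-(Rm.as_matrix()[:,2]@a))).round(2),"tool F",Rm.inv().apply(s["contact_force"]).round(1),"M",Rm.inv().apply(s["moment"]).round(3))
d=s["position"]-(HC-a*.017); print("axis offset (a,b,y)",[round(float(d@v),4) for v in(a,RF.apply([.8192,0,.5736]),RF.apply([0,1,0]))])
c=cams.camera("scene"); np.savez(f"scene{k}.npz",**c)
cv2.imwrite(f"pics/s{k}.png",cv2.resize(c["img"][240:345,290:500,::-1],(800,400),interpolation=cv2.INTER_CUBIC))
E
python3 -m crank '[[0,0,0.08,0,0,0,1],[0,0,0.16,0,0,0,1],[0,0,0.24,0,0,0,1],[0,0,0.32,0,0,0,1],[0,0,0.4,0,0,0,1],[0,0,0.4,0,0,0,1]]'; python3 look.py 8
```

```text
time: 11.3
position: [0.5861, 0.0082, 0.1232]
tool_rot: [2.393, 1.393, 0.795]
contact_force: [-1.6, 0.1, 4.3]
opening: 0.0129
t 11.3 p [0.5861 0.0082 0.1232] q [-0.21   0.022 -0.815  0.139  0.168  1.929] F [-1.64  0.1   4.34] M [-0.011  0.512  0.157] open 0.0129
rel rot to handle0 [-0.004  0.002  0.6  ] tilt 0.25 tool F [ 0.9  0.8 -4.5] M [ 0.487 -0.192 -0.109]
axis offset (a,b,y) [0.0008, 0.0017, 0.0005]
```

View pics/s8.png

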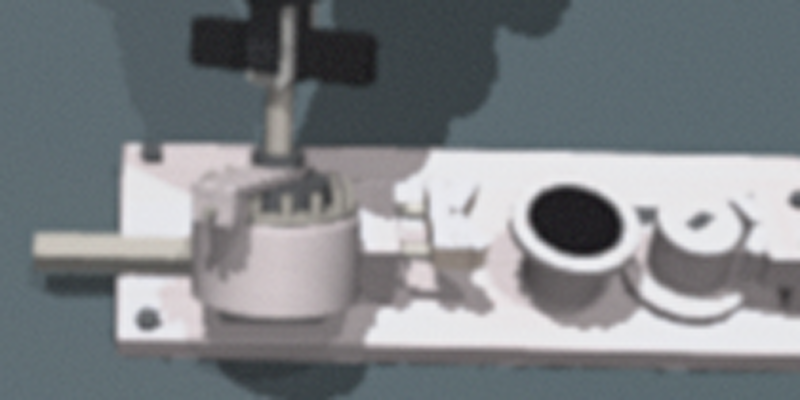

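```bash
cat > track.py <<'E'
from h import *
import sys
# track rod end, pad along image u relative to scene0 by NCC upsampled
def crop(k,u,v,w,h): 
    g=cv2.cvtColor(load(f"scene{k}.npz")["img"],cv2.COLOR_RGB2GRAY).astype(np.float32)
    return g[v:v+h,u:u+w]
def prof(k):
    c=load(f"scene{k}.npz"); g=c["img"].astype(int).sum(2)/3
    rod=g[302:309,285:330].mean(0)
    return rod
if __name__=="__main__":
    ks=sys.argv[1:]
    ims=[]
    for k in ks:
        c=load(f"scene{k}.npz");ims.append(cv2.resize(c["img"][270:325,290:440,::-1],(800,293),interpolation=cv2.INTER_NEAREST))
    cv2.imwrite("pics/tr_"+"_".join(ks)+".png",np.vstack(ims))
    for k in ks: print(k,prof(k)[:25].round(0))
E
python3 track.py 5 8
```

```text
5 [112. 112. 111. 112. 112. 111. 112. 110. 118. 142. 166. 174. 173. 173.
 173. 174. 177. 178. 178. 179. 178. 178. 179. 178. 179.]
8 [106. 106. 106. 106. 106. 107. 106. 106. 107. 106. 106. 105. 106. 123.
 151. 165. 170. 170. 170. 170. 170. 170. 170. 170. 170.]
```

View pics/tr_5_8.png

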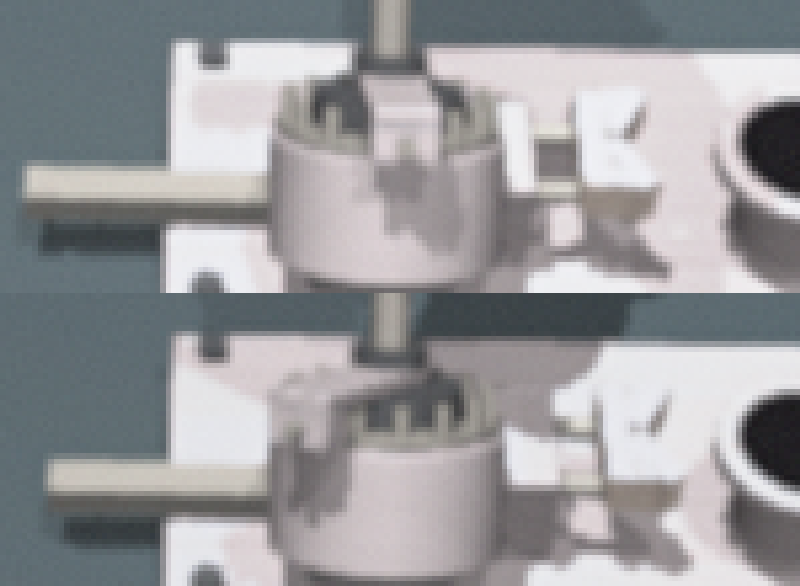

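```bash
python3 -m crank '[[0,0,-0.4,0,0,0,1],[0,0,-0.82,0,0,0,1],[0,0,-0.82,0,0,0,1],[0,0,-0.82,0,0,0,1],[0,0,-0.82,0,0,0,1],[0,0,-0.82,0,0,0,1],[0,0,-0.82,0,0,0,1],[0,0,-0.82,0,0,0,1]]'; python3 look.py 9; python3 track.py 8 9
```

```text
time: 12.15
position: [0.5856, 0.0081, 0.1229]
tool_rot: [1.098, 2.334, 0.409]
contact_force: [-3.6, 0.3, 6.0]
opening: 0.0124
t 12.15 p [0.5856 0.0081 0.1229] q [-0.21   0.022 -0.815  0.14   0.167  0.721] F [-3.63  0.27  5.99] M [-0.03   0.698 -0.031] open 0.0124
rel rot to handle0 [-0.003 -0.001 -0.608] tilt 0.2 tool F [ 0.2  0.7 -7. ] M [0.57  0.403 0.042]
axis offset (a,b,y) [0.0008, 0.0011, 0.0004]
8 [106. 106. 106. 106. 106. 107. 106. 106. 107. 106. 106. 105. 106. 123.
 151. 165. 170. 170. 170. 170. 170. 170. 170. 170. 170.]
9 [107. 106. 106. 107. 106. 106. 107. 107. 106. 106. 106. 106. 106. 123.
 151. 165. 170. 170. 170. 170. 170. 170. 171. 170. 171.]
```

```bash
python3 -m crank '[[0,0,0.4,0,0,0,1],[0,0,0.81,0,0,0,1],[0,0,0.81,0,0,0,1],[0,0,0.81,0,0,0,1],[0,0,0.81,0,0,0,1],[0,0,0.81,0,0,0,1],[0,0,0.81,0,0,0,1],[0,0,0.81,0,0,0,1]]'; python3 look.py 10; python3 track.py 9 10
```

```text
time: 13.0
position: [0.5862, 0.0082, 0.1233]
tool_rot: [2.396, 1.389, 0.795]
contact_force: [-1.2, -0.5, 5.3]
opening: 0.0124
t 13.0 p [0.5862 0.0082 0.1233] q [-0.21   0.022 -0.815  0.139  0.167  1.932] F [-1.15 -0.48  5.3 ] M [-0.237  0.487  0.377] open 0.0124
rel rot to handle0 [-0.004  0.002  0.603] tilt 0.26 tool F [ 0.9  1.9 -5. ] M [ 0.449 -0.239 -0.421]
axis offset (a,b,y) [0.0008, 0.0018, 0.0005]
9 [107. 106. 106. 107. 106. 106. 107. 107. 106. 106. 106. 106. 106. 123.
 151. 165. 170. 170. 170. 170. 170. 170. 171. 170. 171.]
10 [106. 106. 107. 106. 106. 106. 107. 106. 106. 107. 106. 106. 107. 107.
 106. 107. 106. 106. 106. 112. 136. 162. 171. 171. 170.]
```

View pics/tr_9_10.png

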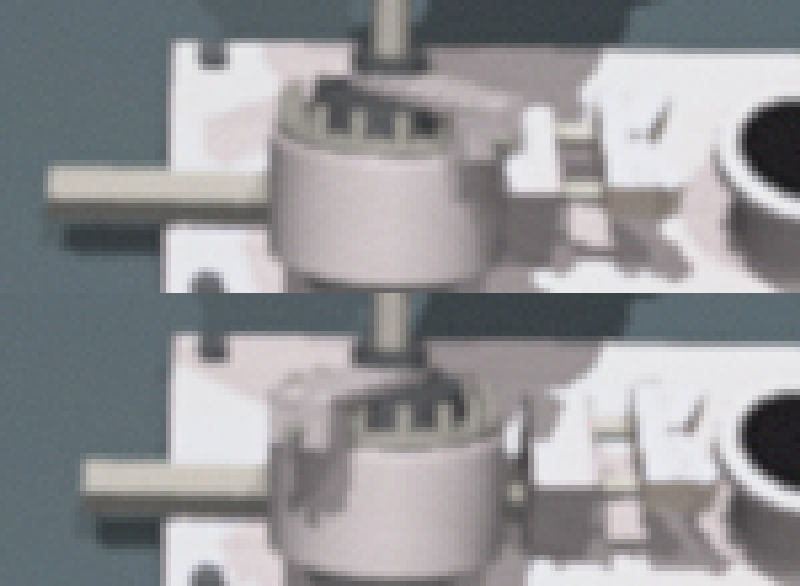

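```bash
python3 -m crank '[[0,0,-0.4,0,0,0,1],[0,0,-0.85,0,0,0,1],[0,0,-0.85,0,0,0,1],[0,0,-0.85,0,0,0,1],[0,0,-0.85,0,0,0,1],[0,0,-0.85,0,0,0,1],[0,0,-0.85,0,0,0,1],[0,0,-0.85,0,0,0,1]]';python3 -m crank '[[0,0,-0.04,0,0,0,1]]'; python3 -m crank '[[0,0,0.4,0,0,0,1],[0,0,0.85,0,0,0,1],[0,0,0.85,0,0,0,1],[0,0,0.85,0,0,0,1],[0,0,0.85,0,0,0,1],[0,0,0.85,0,0,0,1],[0,0,0.85,0,0,0,1],[0,0,0.85,0,0,0,1]]'; python3 look.py 11; python3 track.py 10 11; python3 - <<'E'
from fx import *
c=load("scene5.npz")
for u in (294,298.5,305.1,310,315): print(u,tofix(ray(c,u,305,.05)))
P=cloud(c);print(P[305,300:310:3],tofix(P[305,300]))
E
```

```text
time: 13.85
position: [0.5856, 0.0081, 0.1229]
tool_rot: [1.098, 2.334, 0.409]
contact_force: [-4.3, -0.4, 6.2]
opening: 0.0126
time: 13.95
position: [0.5856, 0.0081, 0.1229]
tool_rot: [1.024, 2.361, 0.386]
contact_force: [-4.0, 0.6, 6.2]
opening: 0.0124
time: 14.75
position: [0.5861, 0.0082, 0.1232]
tool_rot: [2.34, 1.457, 0.779]
contact_force: [-2.4, 0.2, 5.3]
opening: 0.0121
t 14.75 p [0.5861 0.0082 0.1232] q [-0.21   0.022 -0.815  0.139  0.167  1.869] F [-2.4   0.24  5.28] M [-0.299  0.481  0.372] open 0.0121
rel rot to handle0 [-0.004  0.001  0.54 ] tilt 0.25 tool F [ 0.9  0.7 -5.7] M [ 0.435 -0.257 -0.453]
axis offset (a,b,y) [0.0008, 0.0017, 0.0005]
10 [106. 106. 107. 106. 106. 106. 107. 106. 106. 107. 106. 106. 107. 107.
 106. 107. 106. 106. 106. 112. 136. 162. 171. 171. 170.]
11 [106. 106. 106. 106. 106. 106. 105. 107. 106. 106. 106. 107. 106. 107.
 107. 106. 107. 107. 106. 106. 107. 106. 107. 107. 107.]
294 [ 0.04097809 -0.23773165  0.05      ]
298.5 [ 0.04073778 -0.22951354  0.05      ]
305.1 [ 0.04038597 -0.21745954  0.05      ]
310 [ 0.04012528 -0.20850969  0.05      ]
315 [ 0.03985969 -0.19937651  0.05      ]
[[ 0.62280221 -0.10368014  0.03148863]
 [ 0.62374161 -0.09782217  0.0333612 ]
 [ 0.62181664 -0.09244755  0.03181488]
 [ 0.62249616 -0.08666075  0.0333733 ]] [ 0.02498845 -0.22823326  0.03148863]
```

View pics/tr_10_11.png

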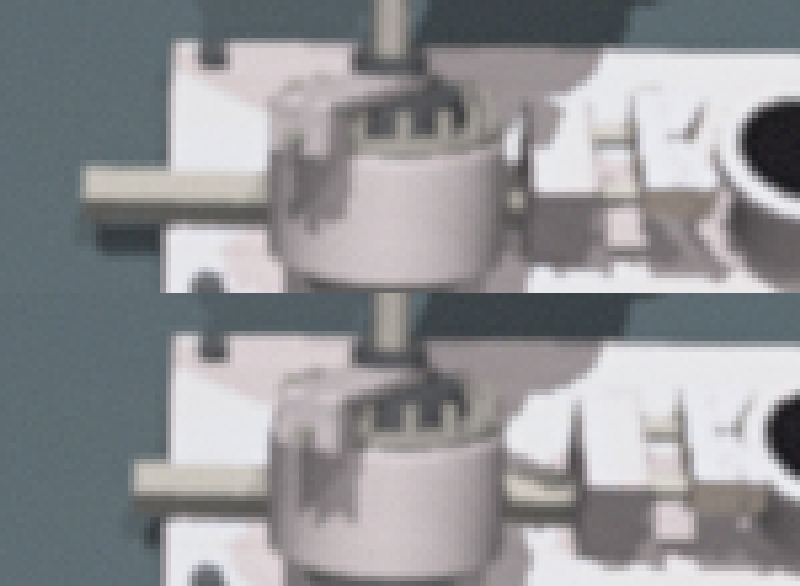

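View pics/s11.png

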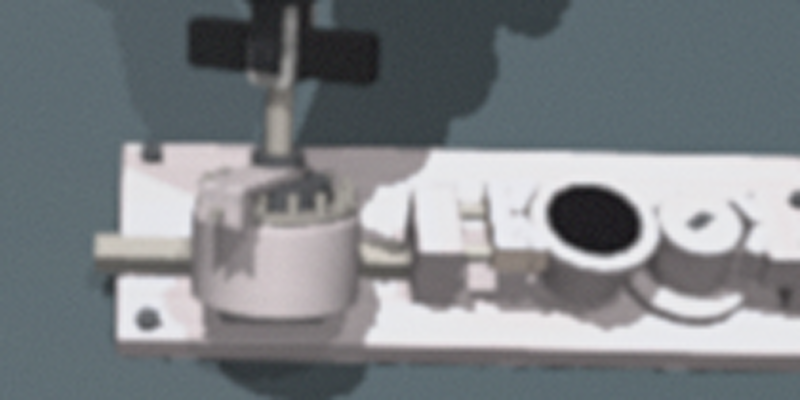

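```bash
cat > gap.py <<'E'
from meas import *; from fx import tofix
import sys
for k in sys.argv[1:]:
    c=load(f"scene{k}.npz");P=cloud(c);p=tofix(P.reshape(-1,3)).reshape(480,640,3);g=c["img"].max(2)
    m=(g<80)&(abs(p[...,0]-.02)<.04)&(p[...,1]>-.01)&(p[...,1]<.075)&(p[...,2]>.05)&(p[...,2]<.07)
    d=p[m]; print(k,"disc",m.sum(),d.mean(0).round(4),"tilt fit",np.linalg.lstsq(np.c_[d[:,:2],np.ones(len(d))],d[:,2],rcond=None)[0][:2].round(3))
    # rod edge
    G=c["img"].mean(2)[302:309,285:335].mean(0); u=np.arange(285,335); i=np.where(G>140)[0][0]; e=u[i-1]+(140-G[i-1])/(G[i]-G[i-1]); y=tofix(ray(c,e,305,.04))[1]
    print("   rod u",e.round(2),"jaw",round((y-tofix(ray(c,293.93,305,.04))[1])*1000,1))
    # pad/carriage: histogram along y of top surface points
    t=(abs(p[...,0]-.02)<.024)&(p[...,2]>.05)&(p[...,2]<.068)&(p[...,1]>-.09)&(p[...,1]<.012)
    h,_=np.histogram(p[t][:,1],np.arange(-.09,.02,.003)); print("   ",dict(zip(range(-90,18,3),h.tolist())))
E
python3 gap.py 5 8 10 11
```

```text
5 disc 315 [0.0234 0.0307 0.0589] tilt fit [ 0.012 -0.006]
   rod u 293.93 jaw 0.0
    {-90: 0, -87: 2, -84: 2, -81: 0, -78: 0, -75: 13, -72: 32, -69: 34, -66: 28, -63: 6, -60: 8, -57: 7, -54: 9, -51: 7, -48: 53, -45: 37, -42: 32, -39: 36, -36: 36, -33: 29, -30: 29, -27: 18, -24: 10, -21: 0, -18: 0, -15: 0, -12: 0, -9: 0, -6: 0, -3: 0, 0: 22, 3: 24, 6: 34, 9: 30, 12: 0, 15: 0}
8 disc 314 [0.0233 0.0305 0.0589] tilt fit [0.007 0.002]
   rod u 298.61 jaw 8.7
    {-90: 0, -87: 0, -84: 0, -81: 0, -78: 0, -75: 16, -72: 29, -69: 35, -66: 32, -63: 33, -60: 31, -57: 23, -54: 7, -51: 6, -48: 8, -45: 8, -42: 32, -39: 36, -36: 37, -33: 35, -30: 34, -27: 34, -24: 29, -21: 23, -18: 19, -15: 6, -12: 0, -9: 0, -6: 0, -3: 1, 0: 20, 3: 28, 6: 32, 9: 28, 12: 0, 15: 0}
10 disc 317 [0.0234 0.0305 0.0591] tilt fit [ 0.006 -0.004]
   rod u 305.17 jaw 20.8
    {-90: 0, -87: 0, -84: 0, -81: 0, -78: 0, -75: 0, -72: 0, -69: 0, -66: 27, -63: 33, -60: 32, -57: 30, -54: 34, -51: 33, -48: 33, -45: 26, -42: 4, -39: 10, -36: 7, -33: 8, -30: 17, -27: 51, -24: 33, -21: 35, -18: 33, -15: 32, -12: 33, -9: 21, -6: 19, -3: 7, 0: 20, 3: 27, 6: 34, 9: 30, 12: 0, 15: 0}
11 disc 311 [0.0218 0.0398 0.0589] tilt fit [ 0.006 -0.014]
   rod u 314.54 jaw 38.2
    {-90: 0, -87: 1, -84: 0, -81: 0, -78: 0, -75: 0, -72: 0, -69: 0, -66: 0, -63: 0, -60: 0, -57: 0, -54: 0, -51: 0, -48: 26, -45: 32, -42: 32, -39: 30, -36: 32, -33: 38, -30: 32, -27: 26, -24: 5, -21: 8, -18: 10, -15: 8, -12: 46, -9: 33, -6: 38, -3: 32, 0: 35, 3: 32, 6: 30, 9: 34, 12: 0, 15: 0}
```

```bash
python3 -m crank '[[0,0,0.08,0,0,0,1],[0,0,0.08,0,0,0,1]]'; python3 look.py 12; python3 track.py 11 12;python3 gap.py 12; python3 - <<'E'
from h import *
# gap profile rows across pad/carriage
for k in (5,10,11,12):
    g=load(f"scene{k}.npz")["img"].mean(2)
    u0={5:380,10:392,11:400,12:400}[k]
    for v0,v1 in((287,290),(298,301),(303,306)): print(k,v0,u0,g[v0:v1,u0:u0+40].mean(0).round(0).astype(int).tolist())
E
```

```text
time: 15.0
position: [0.5861, 0.0081, 0.1233]
tool_rot: [2.448, 1.323, 0.81]
contact_force: [-2.5, 0.0, 4.5]
opening: 0.0128
t 15.0 p [0.5861 0.0081 0.1233] q [-0.21   0.022 -0.815  0.139  0.167  1.992] F [-2.53  0.03  4.48] M [-0.059  0.489  0.14 ] open 0.0128
rel rot to handle0 [-0.004  0.002  0.662] tilt 0.25 tool F [ 0.5  0.3 -5.1] M [ 0.428 -0.251 -0.125]
axis offset (a,b,y) [0.0008, 0.0017, 0.0004]
11 [106. 106. 106. 106. 106. 106. 105. 107. 106. 106. 106. 107. 106. 107.
 107. 106. 107. 107. 106. 106. 107. 106. 107. 107. 107.]
12 [106. 107. 107. 106. 106. 107. 106. 105. 106. 106. 107. 106. 107. 106.
 106. 107. 106. 106. 107. 107. 107. 106. 107. 107. 106.]
12 disc 312 [0.0221 0.0423 0.059 ] tilt fit [ 0.012 -0.003]
   rod u 315.6 jaw 40.2
    {-90: 0, -87: 0, -84: 0, -81: 0, -78: 0, -75: 0, -72: 0, -69: 0, -66: 0, -63: 0, -60: 0, -57: 0, -54: 0, -51: 0, -48: 0, -45: 39, -42: 34, -39: 32, -36: 31, -33: 38, -30: 35, -27: 30, -24: 15, -21: 7, -18: 6, -15: 6, -12: 9, -9: 46, -6: 34, -3: 36, 0: 37, 3: 34, 6: 36, 9: 25, 12: 0, 15: 0}
5 287 380 [157, 163, 177, 188, 205, 214, 219, 218, 
[... 1778 characters left out ...]
11, 209, 201, 201, 211, 219, 218, 212, 217, 229, 225, 199, 165, 132]
12 287 400 [229, 233, 232, 231, 229, 229, 229, 229, 230, 227, 226, 230, 233, 233, 232, 233, 233, 229, 220, 221, 230, 234, 234, 232, 230, 232, 233, 233, 234, 234, 233, 228, 224, 228, 232, 233, 233, 227, 213, 192]
12 298 400 [163, 224, 234, 234, 234, 233, 232, 232, 233, 232, 231, 222, 204, 214, 222, 223, 223, 215, 180, 134, 158, 223, 235, 235, 233, 231, 227, 230, 233, 231, 227, 229, 233, 233, 220, 165, 92, 40, 29, 31]
12 303 400 [133, 198, 228, 232, 231, 231, 230, 230, 229, 229, 229, 225, 214, 206, 209, 212, 210, 210, 201, 172, 136, 149, 197, 212, 212, 212, 210, 209, 210, 212, 214, 216, 219, 217, 209, 210, 223, 229, 212, 181]
```

View pics/tr_11_12.png

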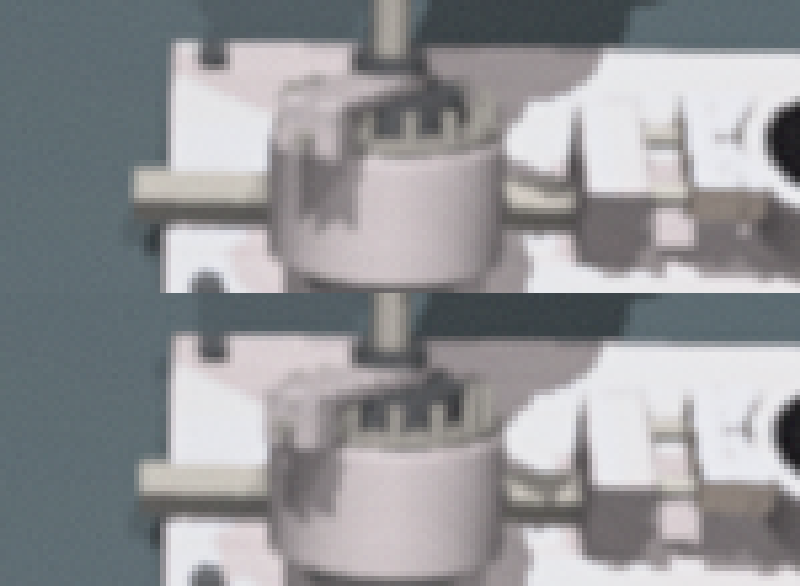

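```bash
python3 -m crank '[[0,0,-0.4,0,0,0,1],[0,0,-0.85,0,0,0,1],[0,0,-0.85,0,0,0,1],[0,0,-0.85,0,0,0,1],[0,0,-0.85,0,0,0,1],[0,0,-0.85,0,0,0,1],[0,0,-0.85,0,0,0,1],[0,0,-0.85,0,0,0,1]]';python3 -m crank '[[0,0,-0.08,0,0,0,1],[0,0,-0.08,0,0,0,1]]'; python3 look.py 13; python3 -m crank '[[0,0,0.09,0,0,0,1],[0,0,0.16,0,0,0,1],[0,0,0.16,0,0,0,1]]'; python3 look.py 14; python3 gap.py 13 14
```

```text
time: 15.85
position: [0.5856, 0.0081, 0.1229]
tool_rot: [1.174, 2.304, 0.432]
contact_force: [-3.7, 0.5, 5.9]
opening: 0.0124
time: 16.05
position: [0.5856, 0.008, 0.1229]
tool_rot: [1.026, 2.36, 0.386]
contact_force: [-3.3, 0.9, 5.2]
opening: 0.0121
t 16.05 p [0.5856 0.008  0.1229] q [-0.21   0.022 -0.815  0.14   0.167  0.661] F [-3.27  0.9   5.16] M [-0.1    0.717  0.019] open 0.0121
rel rot to handle0 [-0.003 -0.001 -0.668] tilt 0.19 tool F [ 0.7  1.  -6.1] M [ 0.581  0.431 -0.039]
axis offset (a,b,y) [0.0008, 0.0011, 0.0004]
time: 16.4
position: [0.5857, 0.0081, 0.1229]
tool_rot: [1.333, 2.233, 0.48]
contact_force: [-3.8, 0.4, 5.4]
opening: 0.0125
t 16.4 p [0.5857 0.0081 0.1229] q [-0.21   0.022 -0.815  0.14   0.167  0.917] F [-3.82  0.45  5.37] M [-0.165  0.606  0.172] open 0.0125
rel rot to handle0 [-0.004 -0.001 -0.412] tilt 0.2 tool F [ 0.7  0.3 -6.6] M [ 0.563  0.253 -0.206]
axis offset (a,b,y) [0.0008, 0.0012, 0.0005]
13 disc 314 [0.022  0.0423 0.0589] tilt fit [0.011 0.005]
   rod u 315.59 jaw 40.1
    {-90: 0, -87: 0, -84: 0, -81: 0, -78: 0, -75: 0, -72: 0, -69: 0, -66: 0, -63: 0, -60: 0, -57: 0, -54: 0, -51: 0, -48: 0, -45: 40, -42: 34, -39: 29, -36: 34, -33: 33, -30: 36, -27: 31, -24: 15, -21: 6, -18: 8, -15: 6, -12: 8, -9: 49, -6: 36, -3: 33, 0: 32, 3: 35, 6: 33, 9: 35, 12: 0, 15: 0}
14 disc 312 [0.0221 0.0434 0.059 ] tilt fit [ 0.006 -0.023]
   rod u 317.14 jaw 43.0
    {-90: 0, -87: 0, -84: 0, -81: 0, -78: 0, -75: 0, -72: 0, -69: 0, -66: 0, -63: 0, -60: 0, -57: 0, -54: 0, -51: 0, -48: 0, -45: 0, -42: 44, -39: 32, -36: 31, -33: 38, -30: 30, -27: 31, -24: 34, -21: 12, -18: 8, -15: 5, -12: 6, -9: 43, -6: 31, -3: 36, 0: 29, 3: 34, 6: 32, 9: 30, 12: 0, 15: 0}
```

```bash
python3 -m crank '[[0,0,0.05,0,0,0,1],[0,0,0.1,0,0,0,1],[0,0,0.1,0,0,0,1]]'; python3 look.py 15;  python3 gap.py 15;python3 track.py 12 15; python3 - <<'E'
from h import *
for k in (12,14,15):
    g=load(f"scene{k}.npz")["img"].mean(2)
    for v0,v1 in((298,301),(303,306)): print(k,v0,g[v0:v1,405:435].mean(0).round(0).astype(int).tolist())
E
```

```text
time: 16.75
position: [0.5857, 0.0082, 0.123]
tool_rot: [1.514, 2.139, 0.535]
contact_force: [-2.5, 1.1, 6.1]
opening: 0.0121
t 16.75 p [0.5857 0.0082 0.123 ] q [-0.21   0.022 -0.815  0.14   0.167  1.074] F [-2.46  1.11  6.09] M [-0.145  0.577  0.281] open 0.0121
rel rot to handle0 [-0.004 -0.    -0.256] tilt 0.21 tool F [ 0.9  1.9 -6.3] M [ 0.547  0.229 -0.285]
axis offset (a,b,y) [0.0008, 0.0013, 0.0006]
15 disc 312 [0.0219 0.0432 0.0589] tilt fit [ 0.    -0.008]
   rod u 318.31 jaw 45.2
    {-90: 0, -87: 0, -84: 0, -81: 0, -78: 0, -75: 0, -72: 0, -69: 0, -66: 0, -63: 0, -60: 0, -57: 0, -54: 0, -51: 0, -48: 0, -45: 0, -42: 11, -39: 39, -36: 35, -33: 29, -30: 36, -27: 29, -24: 36, -21: 28, -18: 11, -15: 8, -12: 8, -9: 39, -6: 37, -3: 37, 0: 35, 3: 31, 6: 41, 9: 27, 12: 0, 15: 0}
12 [106. 107. 107. 106. 106. 107. 106. 105. 106. 106. 107. 106. 107. 106.
 106. 107. 106. 106. 107. 107. 107. 106. 107. 107. 106.]
15 [105. 106. 105. 106. 105. 106. 106. 106. 106. 106. 106. 106. 107. 106.
 106. 106. 106. 107. 106. 106. 107. 106. 106. 106. 106.]
12 298 [233, 232, 232, 233, 232, 231, 222, 204,
[... 200 characters left out ...]
49, 197, 212, 212, 212, 210, 209, 210, 212, 214, 216, 219, 217, 209]
14 298 [234, 233, 232, 232, 231, 232, 232, 227, 219, 219, 221, 223, 222, 203, 153, 137, 189, 230, 234, 234, 233, 232, 231, 232, 232, 231, 231, 233, 234, 230]
14 303 [232, 232, 231, 231, 230, 229, 229, 228, 217, 194, 200, 209, 211, 208, 189, 151, 149, 189, 209, 212, 211, 210, 210, 211, 211, 211, 210, 215, 219, 217]
15 298 [235, 233, 233, 232, 232, 232, 232, 232, 228, 220, 214, 219, 222, 202, 152, 136, 187, 229, 235, 234, 233, 231, 230, 231, 232, 231, 231, 233, 233, 229]
15 303 [229, 231, 231, 231, 230, 229, 228, 230, 228, 222, 206, 205, 208, 207, 190, 153, 148, 188, 208, 211, 211, 211, 210, 210, 208, 209, 213, 218, 225, 220]
```

View pics/tr_12_15.png

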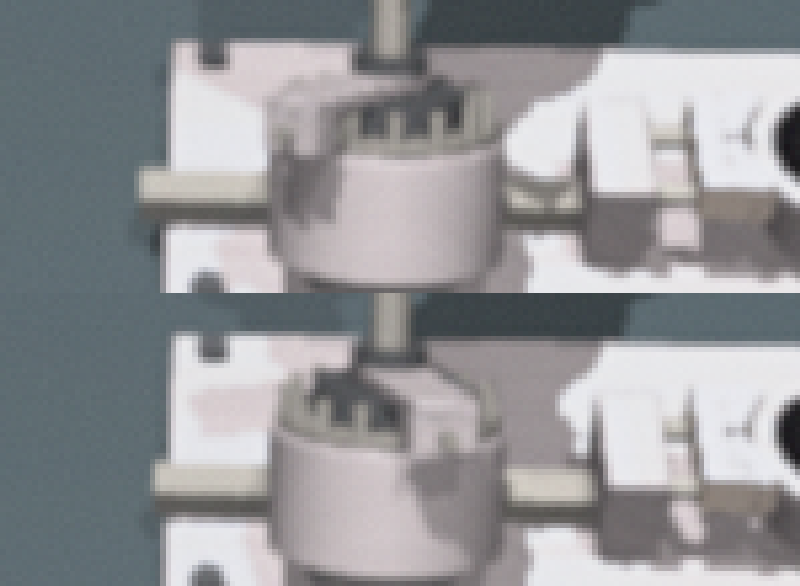

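View pics/s15.png

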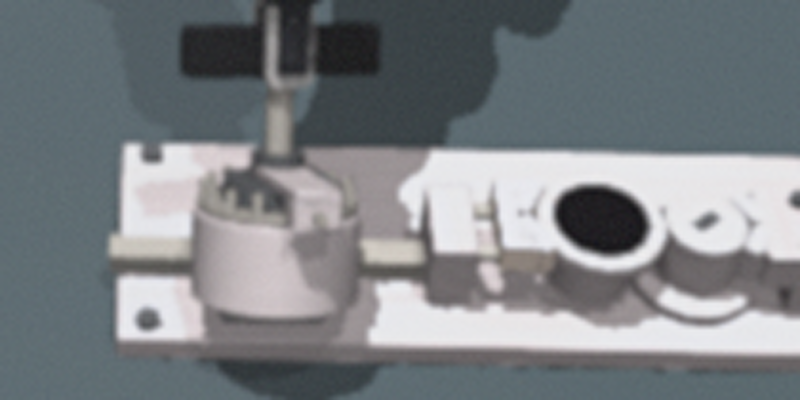

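```bash
python3 -m crank '[[0,0,0.05,0,0,0,1],[0,0,0.085,0,0,0,1],[0,0,0.085,0,0,0,1]]'; python3 look.py 16;  python3 gap.py 16; python3 - <<'E'
from h import *
for k in (12,14,15,16):
    g=load(f"scene{k}.npz")["img"].mean(2)
    for v0,v1 in((298,301),): print(k,v0,g[v0:v1,405:435].mean(0).round(0).astype(int).tolist())
E
```

```text
time: 17.1
position: [0.5857, 0.0082, 0.123]
tool_rot: [1.664, 2.048, 0.58]
contact_force: [-3.0, -0.4, 5.8]
opening: 0.0129
t 17.1 p [0.5857 0.0082 0.123 ] q [-0.21   0.022 -0.815  0.139  0.167  1.207] F [-3.04 -0.38  5.77] M [-0.249  0.567  0.353] open 0.0129
rel rot to handle0 [-0.004  0.    -0.123] tilt 0.22 tool F [-0.2  0.8 -6.5] M [ 0.576  0.111 -0.405]
axis offset (a,b,y) [0.0008, 0.0013, 0.0006]
16 disc 314 [0.0219 0.0432 0.059 ] tilt fit [ 0.014 -0.003]
   rod u 319.35 jaw 47.1
    {-90: 0, -87: 0, -84: 0, -81: 0, -78: 0, -75: 1, -72: 0, -69: 0, -66: 0, -63: 0, -60: 0, -57: 0, -54: 0, -51: 0, -48: 0, -45: 0, -42: 0, -39: 30, -36: 31, -33: 38, -30: 33, -27: 31, -24: 35, -21: 32, -18: 26, -15: 5, -12: 9, -9: 39, -6: 37, -3: 36, 0: 35, 3: 34, 6: 38, 9: 27, 12: 0, 15: 0}
12 298 [233, 232, 232, 233, 232, 231, 222, 204, 214, 222, 223, 223, 215, 180, 134, 158, 223, 235, 235, 233, 231, 227, 230, 233, 231, 227, 229, 233, 233, 220]
14 298 [234, 233, 232, 232, 231, 232, 232, 227, 219, 219, 221, 223, 222, 203, 153, 137, 189, 230, 234, 234, 233, 232, 231, 232, 232, 231, 231, 233, 234, 230]
15 298 [235, 233, 233, 232, 232, 232, 232, 232, 228, 220, 214, 219, 222, 202, 152, 136, 187, 229, 235, 234, 233, 231, 230, 231, 232, 231, 231, 233, 233, 229]
16 298 [229, 234, 233, 232, 232, 232, 231, 231, 231, 229, 221, 215, 218, 205, 161, 135, 180, 228, 234, 233, 233, 231, 228, 229, 232, 230, 231, 233, 233, 229]
```

```bash
python3 -m crank '[[0,0,0,0,0,0,1],[0,0,0,0,0,0,-1],[0,0,0,0,0,0,-1],[0,0,0,0,0,0,-1],[0,0,0,0,0,0,-1],[0,0,0,0,0,0,-1]]'; python3 -m crank '[[0,0,0,0,0,-0.03,-1],[0,0,0,0,0,-0.08,-1],[0,0,0,0,0,-0.13,-1],[0,0,0,0,0,-0.18,-1],[0,0,0,0,0,-0.18,-1],[0,0,0,0,0,-0.18,-1]]'; python3 look.py 17;  python3 gap.py 17; python3 - <<'E'
from bench import cams
from h import *
c=cams.camera("top");np.savez("top17.npz",**c)
cv2.imwrite("pics/top17.png",c["img"][:,:,::-1])
for k in (16,17):
    g=load(f"scene{k}.npz")["img"].mean(2)
    print(k,g[298:301,405:435].mean(0).round(0).astype(int).tolist())
E
```

```text
time: 17.75
position: [0.585, 0.0082, 0.1217]
tool_rot: [1.666, 2.049, 0.579]
contact_force: [-0.1, -0.5, -0.1]
opening: 0.0829
time: 18.35
position: [0.503, 0.001, 0.2411]
tool_rot: [1.664, 2.047, 0.58]
contact_force: [1.2, 0.1, 0.1]
opening: 0.0852
t 18.35 p [0.503  0.001  0.2411] q [-0.284 -0.294 -0.739  0.542  0.208  1.144] F [1.19 0.13 0.15] M [-0.051  0.539 -0.06 ] open 0.0852
rel rot to handle0 [-0.005 -0.001 -0.123] tilt 0.28 tool F [-0.1  1.1  0.6] M [0.542 0.027 0.045]
axis offset (a,b,y) [0.1452, 0.001, 0.0002]
17 disc 314 [0.0221 0.0432 0.0591] tilt fit [ 0.013 -0.012]
   rod u 319.33 jaw 47.1
    {-90: 0, -87: 0, -84: 0, -81: 0, -78: 0, -75: 0, -72: 0, -69: 0, -66: 0, -63: 0, -60: 0, -57: 0, -54: 0, -51: 0, -48: 0, -45: 0, -42: 0, -39: 31, -36: 31, -33: 35, -30: 32, -27: 34, -24: 33, -21: 32, -18: 25, -15: 5, -12: 9, -9: 39, -6: 33, -3: 37, 0: 34, 3: 33, 6: 34, 9: 26, 12: 0, 15: 0}
16 [229, 234, 233, 232, 232, 232, 231, 231, 231, 229, 221, 215, 218, 205, 161, 135, 180, 228, 234, 233, 233, 231, 228, 229, 232, 230, 231, 233, 233, 229]
17 [230, 235, 234, 233, 232, 232, 231, 232, 232, 229, 221, 216, 219, 206, 161, 134, 182, 228, 235, 234, 234, 231, 229, 230, 232, 231, 232, 233, 233, 229]
```

View pics/s17.png

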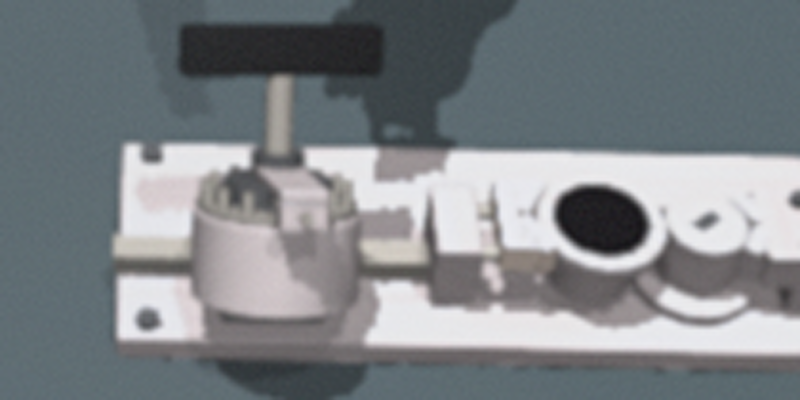

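View pics/top17.png

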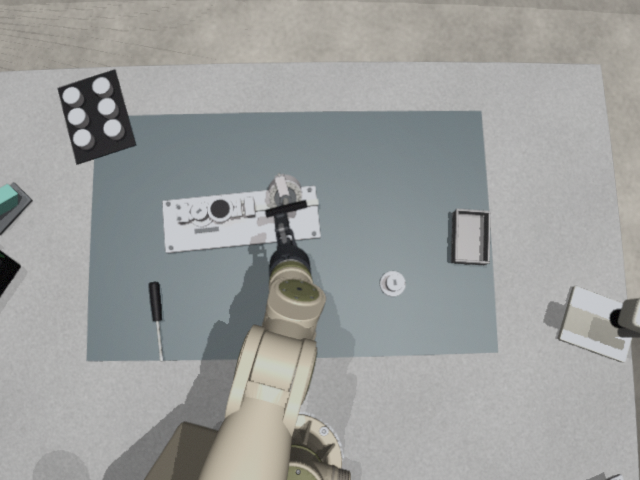

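```bash
python3 - <<'E'
from meas import *; from fx import tofix
for k in("0","17"):
    c=load(f"scene{k}.npz");p=tofix(cloud(c).reshape(-1,3)).reshape(480,640,3)
    m=(abs(p[...,0]-.02)<.03)&(p[...,1]>.066)&(p[...,1]<.2)&(p[...,2]>.0545)&(p[...,2]<.062)
    q=p[m&(abs(p[...,0]-.023)<.006)]; h,_=np.histogram(q[:,1],np.arange(.066,.17,.002)); print(k,dict(zip(range(66,168,2),h.tolist())))
g0,g1=[load(f"scene{k}.npz")["img"].astype(np.float32).mean(2) for k in("0","17")]
# slot mark on first crown
T=g0[302:314,468:484]; r=cv2.matchTemplate(cv2.resize(g1[296:320,460:496],None,fx=8,fy=8,interpolation=cv2.INTER_CUBIC),cv2.resize(T,None,fx=8,fy=8,interpolation=cv2.INTER_CUBIC),cv2.TM_CCOEFF_NORMED)
_,s,_,l=cv2.minMaxLoc(r); print(s,"shift px",l[0]/8-8,l[1]/8-6)
E
```

```text
0 {66: 0, 68: 0, 70: 4, 72: 7, 74: 6, 76: 7, 78: 5, 80: 5, 82: 5, 84: 5, 86: 6, 88: 6, 90: 6, 92: 3, 94: 6, 96: 5, 98: 7, 100: 4, 102: 7, 104: 4, 106: 5, 108: 6, 110: 1, 112: 0, 114: 2, 116: 5, 118: 5, 120: 7, 122: 6, 124: 5, 126: 5, 128: 7, 130: 4, 132: 2, 134: 4, 136: 7, 138: 6, 140: 5, 142: 4, 144: 5, 146: 3, 148: 1, 150: 0, 152: 0, 154: 0, 156: 0, 158: 0, 160: 0, 162: 0, 164: 0, 166: 0}
17 {66: 5, 68: 5, 70: 5, 72: 6, 74: 6, 76: 5, 78: 8, 80: 6, 82: 4, 84: 4, 86: 6, 88: 5, 90: 3, 92: 6, 94: 6, 96: 4, 98: 6, 100: 6, 102: 6, 104: 4, 106: 6, 108: 5, 110: 4, 112: 6, 114: 1, 116: 5, 118: 4, 120: 7, 122: 6, 124: 6, 126: 6, 128: 5, 130: 7, 132: 7, 134: 3, 136: 5, 138: 5, 140: 7, 142: 4, 144: 4, 146: 6, 148: 0, 150: 0, 152: 0, 154: 0, 156: 0, 158: 0, 160: 0, 162: 0, 164: 0, 166: 0}
0.9953651428222656 shift px 2.0 0.125
```

```bash
python3 -c "
from bench import job; print(job.hand_in())"
```

```text
the job is handed in; nothing more can be done
None
```

The crown-down housing is clamped in the fixture and the job is handed in, at about 18.5 s of the 61 s allowed. No verdict came back. Turning the T-handle clockwise seen from above drives the jaw; back strokes left it where it was.

I gripped the housing across its flange, set it down about 60 mm from the first housing and let go. I then worked the handle to and fro, three drive strokes in all, with the jaw moving only by the ratchet.

Last checks from the camera after letting go, with the robot clear and reading no real contact force:
- **Loaded housing:** it stands upright on the plate, about 2 mm off the row's line. Its axis is about 51 mm from the first housing's.
- **First housing:** it moved about 3.5 mm during closing and now sits at the end stop, about 22 mm from its axis to the stop's near face.
- **Jaw and pad:** the jaw travelled about 47 mm. The pad is pressed back about 6 mm, give or take 1 mm, and neither changed when I released the handle. That is worked out from the jaw's travel and the pad's shift in the pictures, not read directly.
- **Bystanders:** the other housing, the screwdriver and the bin look unmoved in the top picture.

The two cameras disagreed by 5 to 8 mm in world x. The scene camera matched the robot's own position to about 2 mm, so I used it for the final measurements. No check failed.

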